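# Build up the pick station's battery pack and switch it on

## Robot

A 6-joint arm with a two-finger parallel gripper is mounted at the origin on the work surface. World frame = base frame: x ahead of the robot, y to its left, z up, the work surface at z = 0. Lengths are in mm, angles in rad, forces in N, time in s.
With the tool pointing down it reaches from about 350 to 975 mm from the base axis. Payload 7.1 kg.
Tool frame: the origin (TCP) lies at the centre of the arm's flange, where the gripper is bolted on; the fingertips stand 182 mm ahead of it and the grasp point (between the pads) lies 163 mm ahead of it; x points along the fingers, y is the direction in which the jaws open and shut, and the axes are right-handed (so a half turn about x gives the same grasp; the last joint's range is limited). The gripper opens to 88 mm and grips with 3 to 60 N. Pads are 20 mm wide; open, the fingers measure 115 mm over their backs; the gripper's body (75 mm by 178 mm) begins 61 mm behind the grasp point.
Start: joints at [-1.196, 0.423, 1.63, -0, 1.089, -0.019], TCP at [239.829, -577.138, 404.675] pointing down, gripper open.
Joint ranges: [-3, 3], [-0.9, 2.11], [0.09, 2.58], [-1.31, 4.45], [0.11, 2.69], [-2.54, 2.54]. Speed limits (rad/s): [2.39, 2.39, 3.01, 3.14, 3.14, 3.14].

## Interface

Orientations are given as a rotation vector (axis times angle).
In Python, from workcell import readout, viewer, workorder, models gives the robot as it stands. The module is installed in compiled form; this text tells all that it offers.
- The arm moves only by the tool apply_moves, never from a script. Its argument "commands" is a list that holds one entry, the list of rows, each a list of 4 numbers: the shift along the world's x, y, z in m, then the turn about the world's z in rad. A call has 1 to 8 rows; each row is the pose to reach, as a shift and turn from the pose commanded when the call began; what a row does not reach only later rows make up. A row lasts 1/8 s, in which the tool goes at most 62.5 mm and 10.7 degrees, less where a joint would pass 70% of its speed; a pose out of reach is approached as far as the arm can. A call with a gripper value outside its range is refused whole. "gripper" is the finger opening in m, from 0 to 0.0878, set as the call begins (left out, the last holds). The fingers move at their own pace and stop on an object; the grip force is fixed at half the most. Time passes only in rows, so rows that repeat a pose let the fingers close. It gives the time, the measured TCP pose, the force and the opening at its end, in the units of the state.
- readout.get_obs(): the state, without advancing time (a new reading comes with each control period).
- viewer.get_image(name): name is "scene" or "top" or "wrist"; returns a dict with "color" (420x560x3 uint8, red, green, blue), "vertical_fov" (degrees; the focal length in pixels is half the picture's height over the tangent of half this angle, whatever the lens; pixels are square), "cx", "cy" (the principal point, pixels), "D" ([k1, k2, p1, p2, k3] as OpenCV has them; the pictures are not rectified), "rvec" (rotation vector, rad) and "tvec" (3), from world to camera coordinates, as OpenCV has them. Camera axes: x right, y down, z forward; pixel columns grow to the right and rows downward; lengths in mm; the calibration is good to about 2 mm. A picture is of the moment at which its call begins. There is no depth.
- workorder.close_job(): hands the job in, once; it reports no verdict.
Trained networks look in the newest picture that a camera, given by its name, has taken for a name from the list of things; names that differ only in an ending like _2 or _b are one class to them, and where a whole thing is asked for, a point or a joint stands for the part that bears it (a point fixed in the world has none). Each returns a list of dicts, best first, with "conf" (0 to 1); they miss things now and then, are a little off and sometimes report something else, mostly with a low value. They report only what shows in the picture. A call takes as long as a camera call. They do not tell look-alikes from the thing itself.
- models.search_frame(camera, label): "position" ([x, y, z] in mm, in world coordinates, good to about 4 mm: the middle of the surface that is visible of it).
- models.place_of(camera, label): "position" ([x, y, z] in mm, in world coordinates, good to about 4 mm: a listed point, or the origin of a listed thing).
The state is a dict: "t": time; "qpos": joint angles; "qvel": joint speeds; "joint_torque": joint torques, N m; "ee_pos": TCP position; "orientation": TCP orientation; "ft_force": force on the tool from outside, world axes, zero at the start; "moment": the same for the moment, N m; "width": finger opening in mm.
Only numpy, scipy, OpenCV 4.12 (cv2) and the standard library are available. Lean on these libraries where they do the work, as an engineer would, in place of code of your own. Each camera call takes 0.05 s, during which the arm holds its last target.

## Task

Bring the pick station's battery pack into service. Take the white dust cap off the pack's base and put it in the empty blue bin, seat the base down over the two pegs of the steel plate, then press every battery module lying on the bench onto it, one on top of another, and the control head with the handle last, each pushed down fully home with no gap left. Only when the whole pack is together, turn the isolator clockwise to its stop; leave the other things on the bench where they are.

Things in the scene. Friction and masses are not known exactly. Their poses are not given: they have to be found in the camera images.
- plate_top (a point): fixed steel mounting plate on the bench, 160 x 100 x 8 mm, with two upright locating pegs of 14 mm diameter and 15 mm height (top 9 mm tapered) at 36 mm either side of its centre along its x axis. Point at the middle of the plate's upper face; x along the plate's length.
- base_mid (a point): pack base: pale grey block with a dark lower edge, 110 (x) x 60 (y) x 40 mm high, 0.4 kg. Two sockets below, 18 mm deep, drop over the plate's pegs with 1 mm of play all round; on its flat top are the same four studs as on the modules, at first under the dust cap. Point at the block's centre, 20 mm above its underside. Home, its underside lies flat on the plate. Either way round will do.
- cap_mid (a point): white dust cap resting loosely over the base's studs, lifts straight off: 110 (x) x 60 (y) mm, body 24 mm high, with a grip ridge 70 mm long (x), 18 mm wide (y) and 20 mm high on top of it; 60 g. Point at the centre, 22 mm above its lower rim; the middle of the ridge is 12 mm above the point and its top 22 mm above.
- head_mid (a point): control head, the top block of the pack: dark block 110 (x) x 60 (y) x 40 mm, 0.42 kg, with small screen, no studs, and a carrying handle on top: a bar 94 mm long (x), 22 mm wide (y), 20 mm thick on two posts. Point 42.5 mm above its underside, half-way up; the handle bar's middle is 32.5 mm above the point, its top 42.5 mm above.
- bin_in (a point): fixed open blue bin, empty, standing alone on the robot's right (-y) and close to it, outside 160 (x) x 120 (y) x 65 mm, walls 4 mm. Point at the centre of its inner floor.
- isolator (a joint): battery isolator, a rotary switch on top of a fixed grey box 90 x 90 x 46 mm: 0 = off, 1.571 = on (its stop), turning clockwise seen from above; friction about 0.08 N m, stays where it is left; starts within 0.15 of off.
- isolator_grip (a point): on the isolator's axis, in its bar-shaped black handle 49 mm long (x), 14 mm wide (y), 32 mm high; the point is 7 mm below the handle's top and turns with it, its x along the bar.
- mod1_mid (a point): battery module: dark plastic block 110 (x) x 60 (y) x 40 mm high, 0.38 kg, with four round aluminium studs on its flat top. Point at the centre of the block, 20 mm above its underside, 20 mm below its flat top; x along its length, z up. Studs: 20 mm diameter, 15 mm high, the upper 9 mm tapered to 9 mm, centred 34 mm either side along x and 14.5 mm along y.
- mod2_mid (a point): battery module, the same as the others: 110 (x) x 60 (y) x 40 mm, point at its centre, z up. The underside of every module and of the head is a socket 16.5 mm deep that takes the four studs of the block below, with 1 mm of play along x and contact springs inside both long walls that grip the studs across y. Either way round will do, and modules are interchangeable.
- mod3_mid (a point): battery module, the same as the others: 110 (x) x 60 (y) x 40 mm, point at its centre, z up. A block merely laid on stops 4 to 7 mm short. A push of 12 to 20 N straight down near the middle sends it home, and there it stays; the flat top between the studs (48 mm free along x) may be pressed. Home, the flat faces meet: centres 40 mm apart, module on module or on base.
- mod4_mid (a point): battery module, the same as the others: 110 (x) x 60 (y) x 40 mm, point at its centre, z up. Two to four modules are there; they, the base and the head start upright on the bench. The head when home has its point 62.5 mm above the centre of the module below it.
- scanner: bystander, not to be disturbed: hand scanner lying at the back, 180 mm long; origin at its underside.
- label_roll: bystander, not to be disturbed: roll of labels standing among the things, 54 mm across, 40 mm high; origin at its underside.
- tape_roll: bystander, not to be disturbed: roll of tape, 100 mm across, 48 mm high; origin at its underside.
- carton: bystander, not to be disturbed: small cardboard box, 110 x 80 x 70 mm; origin at its underside.
- spray: bystander, not to be disturbed: small white bottle, 44 mm across, 100 mm high; origin at its underside.
- screwdriver: bystander, not to be disturbed: screwdriver, 200 mm long; origin at its underside.
There are look-alikes about, which are no part of the job. What is shaped like the part that bears mod1_mid but yellow is not meant.

How it is judged:
By the outcome, as a careful person would: the job done as asked, in the order asked, and still so for the second after the job is handed in, with the robot touching nothing.
Of mod1, mod2, mod3, mod4 only 2 to 4 are there at a start; the rules pass over those that are not, and their reading is None.
At some moment in a run one of head, base, mod1, mod2, mod3, mod4 may be knocked a few centimetres aside while the robot is not near it.
It also fails if it takes over 210 s, if anything falls off the work surface, if the arm or the gripper's body presses on something with over 40 N, if the wrist force passes 120 N, or if a joint passes its speed limit or range.

## Working session

There is one attempt and no reset: what is moved stays moved. The work goes in short steps, Python scripts to look and compute and a tool call to move; the robot and the scene stay as the last step left them, time stands still between calls to the robot, and variables do not carry over. Pictures are saved under pics/ and viewed, and the job is handed in when it is done.

Besides the shell and the picture viewer there is one more tool, called after "Emit:" by a JSON object that holds its "method" and its "body", one argument or row to a line. apply_moves: Moves the arm, as the interface text tells. Its arguments: {"type":"object","properties":{"commands":{"type":"array","items":{"type":"array","items":{"type":"array","items":{"type":"number"}}}},"gripper":{"type":"number"}},"required":["commands"]}

```bash
mkdir -p pics
cat > h.py <<'E'
import numpy as np, cv2
from workcell import readout, viewer, workorder, models
def shot(name,fn):
    im=viewer.get_image(name); cv2.imwrite('pics/'+fn+'.png',cv2.cvtColor(np.asarray(im['color']),cv2.COLOR_RGB2BGR)); return im
def K(im):
    f=210/np.tan(np.radians(im['vertical_fov'])/2); return np.array([[f,0,im['cx']],[0,f,im['cy']],[0,0,1.]])
def proj(im,P):
    p,_=cv2.projectPoints(np.array(P,float).reshape(-1,1,3),np.array(im['rvec'],float),np.array(im['tvec'],float),K(im),np.array(im['D'],float)); return p.reshape(-1,2)
def unproj(im,uv,z):
    uv=np.array(uv,float).reshape(-1,1,2); n=cv2.undistortPoints(uv,K(im),np.array(im['D'],float)).reshape(-1,2)
    R,_=cv2.Rodrigues(np.array(im['rvec'],float)); c=-R.T@np.array(im['tvec'],float).ravel()
    d=np.c_[n,np.ones(len(n))]@R; s=(z-c[2])/d[:,2]; return c+d*s[:,None]
E
python3 - <<'E'
from h import *
o=readout.get_obs(); print({k:np.round(v,3).tolist() for k,v in o.items()})
for c in ['scene','top','wrist']:
    im=shot(c,c+'0'); R,_=cv2.Rodrigues(np.array(im['rvec'],float)); print(c,im['vertical_fov'],(-R.T@np.array(im['tvec'],float).ravel()).round(),np.round(im['D'],3))
for l in ['plate_top','base_mid','cap_mid','head_mid','bin_in','isolator_grip','mod1_mid','label_roll','tape_roll','carton','spray','screwdriver','scanner']:
    for c in ['top','scene']:
        for d in models.place_of(c,l): print(l,c,np.round(d['position']),round(d['conf'],2))
print(readout.get_obs()['t'])
E
```

```text
{'t': 0.0, 'qpos': [-1.196, 0.424, 1.631, 0.0, 1.089, -0.019], 'qvel': [-0.001, 0.002, -0.001, 0.001, -0.001, -0.001], 'joint_torque': [0.002, -54.462, -27.367, 0.064, 0.023, -0.0], 'ee_pos': [239.724, -576.911, 403.923], 'orientation': [2.006, 0.402, -2.006], 'ft_force': [-0.182, 0.12, 0.024], 'moment': [-0.051, 0.023, 0.047], 'width': 87.896}
scene 45.34514227225133 [1089.  675.  908.] [-0.177  0.     0.     0.     0.   ]
top 57.389812100150245 [456.  -7. 938.] [0.011 0.    0.    0.    0.   ]
wrist 67.01899017713136 [ 317. -544.  383.] [0.017 0.    0.    0.    0.   ]
plate_top top [537.  -6.   6.] 0.85
plate_top scene [538.  -7.   8.] 0.57
plate_top scene [ 777. -223.    3.] 0.5
plate_top scene [764.  95.   1.] 0.36
base_mid top [ 438. -212.   16.] 0.53
base_mid scene [ 440. -211.   20.] 0.92
cap_mid top [ 444. -214.   59.] 0.72
cap_mid top [540.  -6.   8.] 0.65
cap_mid scene [ 442. -215.   64.] 0.68
cap_mid scene [ 440. -209.   21.] 0.46
head_mid top [629. 227.  41.] 0.76
head_mid top [441. 400.  18.] 0.35
head_mid top [ 604. -392.   84.] 0.2
head_mid scene [632. 226.  45.] 0.67
b
[... 207 characters left out ...]
[293. 188.  18.] 0.75
mod1_mid scene [440. 402.  17.] 0.9
mod1_mid scene [292. 189.  21.] 0.6
label_roll top [532. 297.   2.] 0.94
label_roll top [441. 402.  22.] 0.17
label_roll scene [529. 297.  -1.] 0.66
label_roll scene [749. -82.  -1.] 0.27
tape_roll top [747. -82.   3.] 0.61
tape_roll scene [748. -82.   0.] 0.55
tape_roll scene [767.  92.  -1.] 0.16
carton top [ 773. -224.   -0.] 0.61
carton top [ 431. -400.    6.] 0.25
carton scene [ 775. -224.    3.] 0.8
spray top [ 524. -309.    3.] 0.84
spray scene [ 522. -312.    1.] 0.61
screwdriver top [738. 340.  -2.] 0.93
screwdriver scene [740. 340.  -1.] 0.95
screwdriver scene [ 441. -210.   16.] 0.21
scanner scene [770.  95.   0.] 0.96
1.45
```

View pics/top0.png

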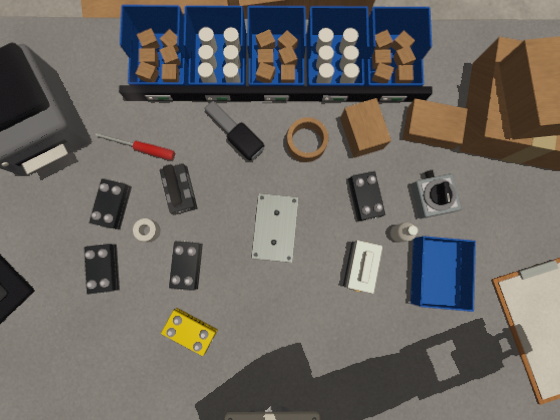

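View pics/scene0.png

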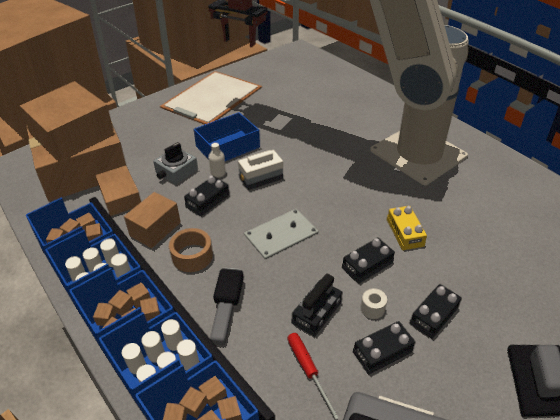

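View pics/wrist0.png

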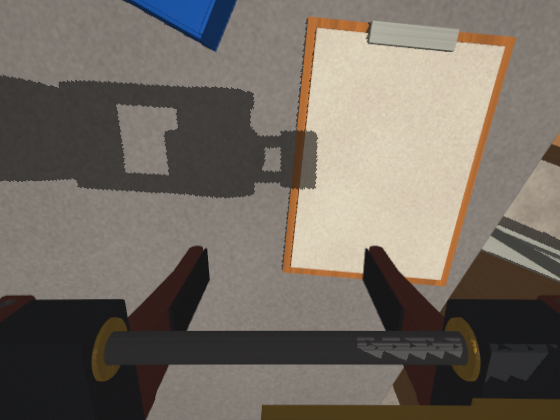

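The top picture shows four dark modules at about (110,203), (100,268), (185,265) and (368,196). The yellow look-alike is at (189,332), the capped base at (364,266), the head at (178,189), the plate at (275,228), the isolator at (439,195) and the bin at (443,273). Next I fit poses to these.

```bash
cat >> h.py <<'E'
from scipy.optimize import least_squares
def blobs(im,c,r,lo=120,mina=8,sat=40):
    a=np.asarray(im['color']).astype(int); g=a.mean(2); s=a.max(2)-a.min(2)
    m=((g>lo)&(s<sat)).astype(np.uint8); n=np.zeros_like(m); x,y=map(int,c); n[max(0,y-r):y+r,max(0,x-r):x+r]=1
    k,lab,st,ce=cv2.connectedComponentsWithStats(m*n); 
    return [(ce[i].round(1).tolist(),int(st[i][4])) for i in range(1,k) if st[i][4]>=mina]
def fitpat(im,uv,pat,z):
    # uv: image pts, pat: Nx2 local; finds best x,y,th
    P=unproj(im,uv,z)[:,:2]; best=None; from itertools import permutations
    for p in permutations(range(len(pat)),len(P)):
        A=np.array(pat)[list(p)]; a=A-A.mean(0); b=P-P.mean(0)
        th=np.arctan2((a[:,0]*b[:,1]-a[:,1]*b[:,0]).sum(),(a*b).sum()); R=np.array([[np.cos(th),-np.sin(th)],[np.sin(th),np.cos(th)]])
        e=np.sqrt(((a@R.T-b)**2).sum(1).mean())
        if best is None or e<best[0]-1e-6: best=(e,P.mean(0)-R@A.mean(0),th)
    e,c,th=best; th=(th+np.pi/2)%np.pi-np.pi/2
    return c.round(1),round(th,3),round(e,2)
STUD=[(34,14.5),(34,-14.5),(-34,14.5),(-34,-14.5)]
E
python3 - <<'E'
from h import *
im=viewer.get_image('top')
for c in [(110,203),(100,268),(185,265),(368,196),(275,228)]:
    print(c,blobs(im,c,26,lo=105))
a=cv2.cvtColor(np.asarray(im['color']),cv2.COLOR_RGB2BGR)
cv2.imwrite('pics/t1a.png',cv2.resize(a[150:300,70:220],None,fx=4,fy=4,interpolation=cv2.INTER_CUBIC))
cv2.imwrite('pics/t1b.png',cv2.resize(a[160:310,330:480],None,fx=4,fy=4,interpolation=cv2.INTER_CUBIC))
cv2.imwrite('pics/t1c.png',cv2.resize(a[180:280,240:310],None,fx=6,fy=6,interpolation=cv2.INTER_CUBIC))
E
```

```text
(110, 203) [([108.1, 200.7], 1277), ([115.8, 189.7], 54), ([107.9, 217.9], 53)]
(100, 268) [([96.8, 266.3], 1074), ([89.3, 254.2], 56), ([102.1, 252.9], 53), ([104.2, 282.7], 56), ([91.0, 284.3], 57)]
(185, 265) [([183.5, 263.4], 1275), ([178.8, 250.1], 49), ([191.3, 251.0], 50), ([175.5, 279.6], 51), ([188.3, 280.8], 48)]
(368, 196) [([370.7, 194.8], 1229), ([372.2, 179.2], 36), ([360.2, 182.0], 36), ([378.6, 207.1], 37), ([366.5, 209.4], 35)]
(275, 228) [([274.6, 227.5], 2641)]
```

View pics/t1a.png

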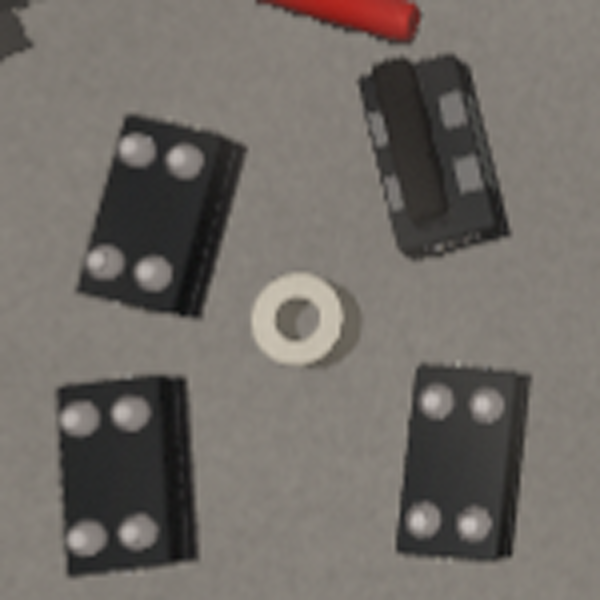

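View pics/t1b.png

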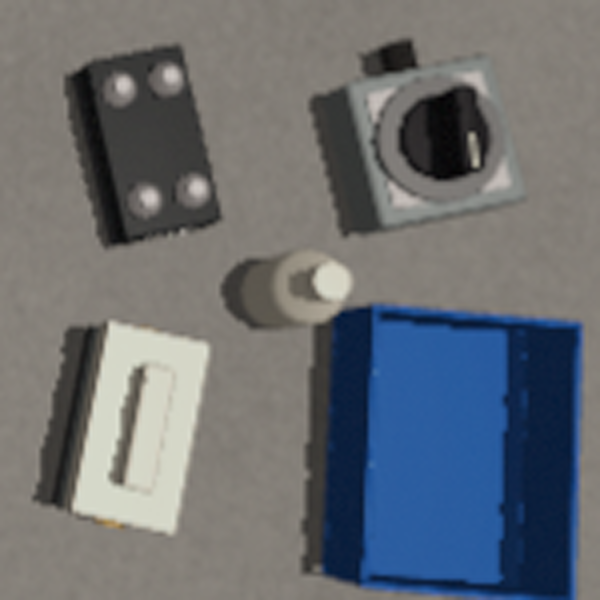

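View pics/t1c.png

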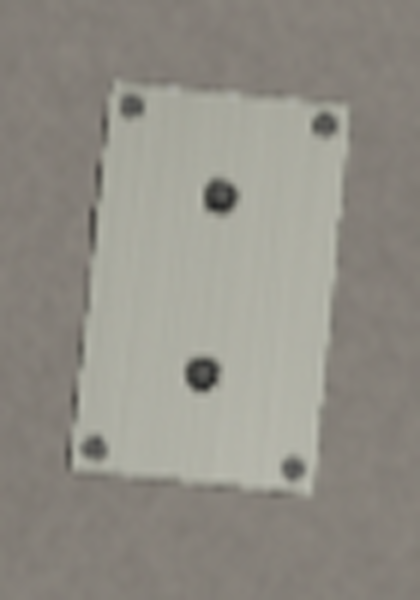

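```bash
cat > meas.py <<'E'
from h import *
im=viewer.get_image('top')
def mods(im,cs):
  out=[]
  for c in cs:
    b=[q[0] for q in blobs(im,c,26,lo=115) if 20<q[1]<90]
    print(c,len(b), fitpat(im,b,STUD,50) if len(b)>=3 else b)
if __name__=='__main__':
  mods(im,[(110,203),(100,268),(185,265),(368,196)])
  def rect(px,off,s,z,name):
    uv=(np.array(px,float)+.5)/s-.5+np.array(off); P=unproj(im,uv,z)[:,:2]; c=P.mean(0)
    d=(P[0]+P[1]-P[2]-P[3])/2; print(name,c.round(1),'th',round(np.arctan2(d[1],d[0]),3),'len',np.linalg.norm(d).round(1),'wid',np.linalg.norm((P[0]+P[3]-P[1]-P[2])/2).round(1))
  rect([(107,320),(210,343),(176,535),(73,510)],(330,160),4,64,'cap')
  rect([(145,362),(175,368),(150,493),(122,487)],(330,160),4,84,'ridge')
  rect([(112,82),(349,104),(312,494),(72,470)],(240,180),6,8,'plate')
  uv=(np.array([(221,196),(202,374)])+.5)/6-.5+[240,180]; P=unproj(im,uv,21);d=P[0]-P[1];print('pegs',P.mean(0).round(1),np.arctan2(d[1],d[0]).round(3),np.linalg.norm(d).round(1))
  rect([(378,62),(410,62),(442,218),(413,225)],(70,150),4,85,'bar')
E
python3 meas.py
```

```text
(110, 203) 4 (array([591.3, 386.6]), np.float64(-0.226), np.float64(0.25))
(100, 268) 4 (array([439.2, 399.3]), np.float64(0.111), np.float64(0.28))
(185, 265) 4 (array([445.8, 202.7]), np.float64(-0.076), np.float64(0.31))
(368, 196) 4 (array([ 610. , -229.4]), np.float64(0.197), np.float64(0.33))
cap [ 442.5 -210.2] th -0.206 len 109.3 wid 59.5
ridge [ 442.3 -209.2] th -0.22 len 70.1 wid 16.3
plate [536.2  -6.2] th -0.099 len 158.9 wid 97.1
pegs [535.4  -6.3  21. ] -0.107 71.8
bar [625.3 224.3] th 0.231 len 93.7 wid 17.1
```

```bash
cat >> h.py <<'E'
def tool():
    o=readout.get_obs(); R,_=cv2.Rodrigues(np.array(o['orientation'])); y=np.arctan2(R[1,1],R[0,1]); return np.array(o['ee_pos']),y,R
def plan(x,y,z,th):
    """block yaw th -> jaw along th+pi/2 ; prints shifts"""
    p,yaw,R=tool(); d=[(th+np.pi/2-yaw+k*np.pi+np.pi/2)%np.pi-np.pi/2 for k in (0,)]
    print('t',round(readout.get_obs()['t'],2),'at',p.round(1),'yaw',round(yaw,3),'shift m',((np.array([x,y,z])-p)/1000).round(4),'turn',np.round(d,3),'q6',round(readout.get_obs()['qpos'][5],2),'F',np.round(readout.get_obs()['ft_force'],1),'w',round(readout.get_obs()['width'],1))
E
python3 -c "
from h import *
plan(442.4,-209.7,350,-.213); print(tool()[2].round(2))"
```

```text
t 1.55 at [ 239.8 -577.2  404.7] yaw -1.177 shift m [ 0.2026  0.3675 -0.0547] turn [-0.607] q6 -0.02 F [0.2 0.4 0.3] w 87.9
[[-0.    0.38 -0.92]
 [-0.   -0.92 -0.38]
 [-1.    0.    0.  ]]
```

Emit:
{"method": "apply_moves", "body": {
  "commands": [
    [[0.03,0.055,0,-0.1],[0.06,0.11,0,-0.2],[0.09,0.165,-0.01,-0.3],[0.12,0.22,-0.02,-0.4],[0.15,0.275,-0.03,-0.5],[0.18,0.33,-0.04,-0.607],[0.2026,0.3675,-0.0547,-0.607],[0.2026,0.3675,-0.0547,-0.607]]
  ],
  "gripper": 0.06
}}

```text
t: 2.55
ee_pos: [443.3, -207.1, 349.2]
orientation: [-2.11, 0.22, 2.113]
ft_force: [-0.5, 0.5, -0.0]
width: 60.2
```

```bash
python3 -c "
from h import *
im=shot('wrist','w1'); plan(442.4,-209.7,249,-.213); print(proj(im,[[442.4,-209.7,84]]))
shot('top','t2')"
```

```text
t 2.6 at [ 442.9 -208.5  349.7] yaw -1.781 shift m [-0.0005 -0.0012 -0.1007] turn [-0.003] q6 1.32 F [-0.1  0.1  0.9] w 60.3
[[290.64084628 217.58307737]]
```

View pics/w1.png

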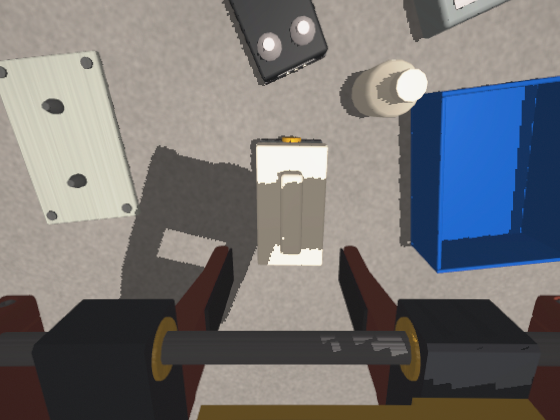

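The wrist picture shows the cap ridge centred near (291,214), within about 4 px of the prediction. I'm going down to grip it.

Emit:
{"method": "apply_moves", "body": {
  "commands": [
    [[0,-0.001,-0.04,0],[0,-0.001,-0.08,0],[0,-0.001,-0.1,0],[0,-0.001,-0.1,0]]
  ]
}}

```text
t: 3.15
ee_pos: [441.6, -211.8, 249.1]
orientation: [-2.105, 0.227, 2.11]
ft_force: [-0.1, 0.3, 0.2]
width: 59.8
```

Emit:
{"method": "apply_moves", "body": {
  "commands": [
    [[0,0,0,0],[0,0,0,0],[0,0,0,0],[0,0,0,0],[0,0,0,0],[0,0,0,0]]
  ],
  "gripper": 0.0
}}

```text
t: 3.9
ee_pos: [442.5, -210.6, 250.3]
orientation: [-2.109, 0.226, 2.109]
ft_force: [-1.3, 0.2, 5.6]
width: 18.0
```

Emit:
{"method": "apply_moves", "body": {
  "commands": [
    [[0,0,0.01,0],[0,0,0.03,0],[0,0,0.06,0],[0,0,0.1,0],[0,0,0.1,0]]
  ]
}}

```text
t: 4.53
ee_pos: [443.3, -211.0, 353.0]
orientation: [-2.116, 0.228, 2.104]
ft_force: [-0.6, -0.6, -1.5]
width: 17.8
```

```bash
python3 -c "
from h import *
im=shot('wrist','w2'); plan(442.4,-209.7,349,-.213)
shot('top','t3'); 
for c in ['top','scene']: print(models.place_of(c,'bin_in'))"
```

```text
t 4.58 at [ 442.6 -210.7  351.3] yaw -1.784 shift m [-0.0002  0.001  -0.0023] turn [0.] q6 1.32 F [-0.9 -0.9 -0.4] w 17.9
[{'position': [734.3, 339.0, -2.5], 'conf': 0.34}]
[{'position': [430.7, -398.9, 7.7], 'conf': 0.79}, {'position': [438.6, 401.7, 18.0], 'conf': 0.23}]
```

View pics/w2.png

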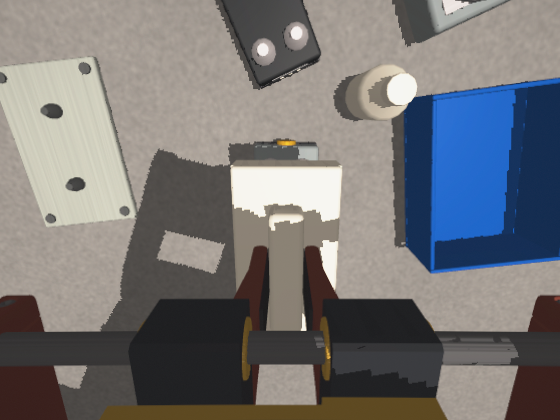

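View pics/t3.png

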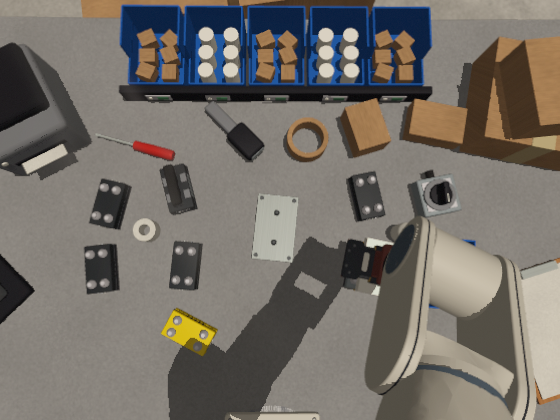

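Emit:
{"method": "apply_moves", "body": {
  "commands": [
    [[0,-0.04,0,0.05],[-0.005,-0.09,0,0.1],[-0.01,-0.14,0,0.15],[-0.014,-0.188,0,0.15],[-0.014,-0.188,-0.05,0.15],[-0.014,-0.188,-0.1,0.15],[-0.014,-0.188,-0.125,0.15],[-0.014,-0.188,-0.133,0.15]]
  ]
}}

```text
t: 5.72
ee_pos: [427.4, -397.7, 214.1]
orientation: [-2.182, 0.064, 2.192]
ft_force: [-7.6, 12.4, 42.2]
width: 17.7
```

```bash
python3 -c "
from h import *
im=shot('wrist','w3'); plan(428,-399,215,-.06)
shot('scene','s3')"
```

```text
t 5.78 at [ 427.6 -397.8  214.8] yaw -1.634 shift m [ 0.0004 -0.0012  0.0002] turn [0.003] q6 0.86 F [ 0.4  0.4 -0.5] w 17.6
```

View pics/s3.png

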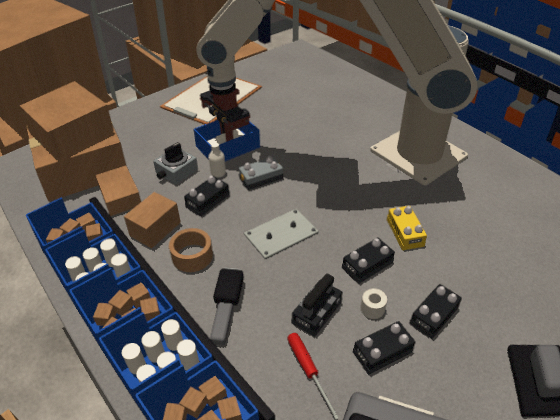

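View pics/w3.png

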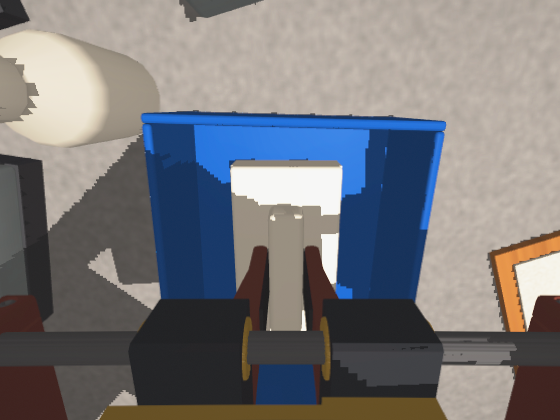

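The cap is inside the bin, clear of the walls. I'm releasing it.

Emit:
{"method": "apply_moves", "body": {
  "commands": [
    [[0,0,0,0],[0,0,0,0],[0,0,0,0],[0,0,0,0]]
  ],
  "gripper": 0.045
}}

```text
t: 6.32
ee_pos: [428.5, -398.7, 217.3]
orientation: [-2.19, 0.07, 2.189]
ft_force: [-0.2, -0.4, -0.2]
width: 44.6
```

Emit:
{"method": "apply_moves", "body": {
  "commands": [
    [[0,0,0.03,0],[0,0,0.08,0],[0,0,0.135,0],[0.005,0.06,0.135,-0.05],[0.01,0.12,0.135,-0.1],[0.014,0.18,0.135,-0.15],[0.014,0.188,0.135,-0.15]]
  ],
  "gripper": 0.0878
}}

```text
t: 7.2
ee_pos: [442.0, -207.7, 352.1]
orientation: [-2.11, 0.222, 2.111]
ft_force: [-0.0, -0.5, -0.3]
width: 87.5
```

```bash
python3 -c "
from h import *
im=shot('wrist','w4'); plan(442.4,-209.7,349,-.213)
print(blobs(im,(290,210),70,lo=150)); print(proj(im,[[442.4+dx,-209.7+dy,52] for dx,dy in [(0,0)]]))"
```

```text
t 7.25 at [ 442.3 -208.5  352.2] yaw -1.781 shift m [ 0.0001 -0.0012 -0.0032] turn [-0.003] q6 1.32 F [-0.1  0.1  0. ] w 88.1
[([237.9, 152.5], 879), ([316.7, 215.1], 9637), ([283.1, 208.2], 366), ([221.3, 246.4], 42)]
[[289.21127004 204.29495189]]
```

View pics/w4.png

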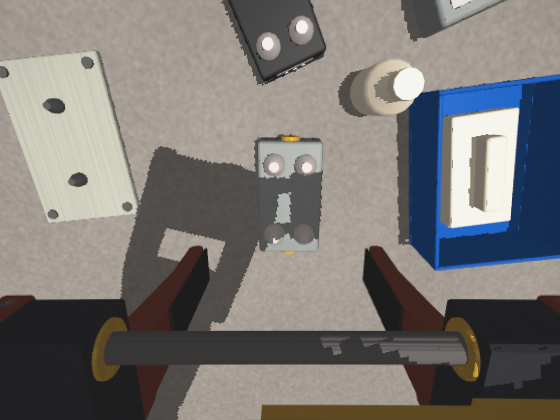

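The cap now lies in the bin. The base studs show at about (274,164), (306,164), (275,233) and (304,233).

```bash
cat >> h.py <<'E'
def edgeview(im,fn,box,s):
    x0,y0,x1,y1=box; a=cv2.cvtColor(np.asarray(im['color']),cv2.COLOR_RGB2BGR)[y0:y1,x0:x1]; cv2.imwrite('pics/'+fn+'.png',cv2.resize(a,None,fx=s,fy=s,interpolation=cv2.INTER_CUBIC))
E
python3 -c "
from h import *
im=viewer.get_image('wrist')
print(fitpat(im,[(274,164),(306,164),(275,233),(304,233)],STUD,48))
c=unproj(im,[(258,143),(322,143),(319,250),(258,250)],40); print(c.mean(0))
edgeview(im,'w4z',(230,120,350,270),4)"
```

```text
(array([ 445.9, -211.8]), np.float64(-0.213), np.float64(0.92))
[ 444.14018107 -211.03140165   40.        ]
```

View pics/w4z.png

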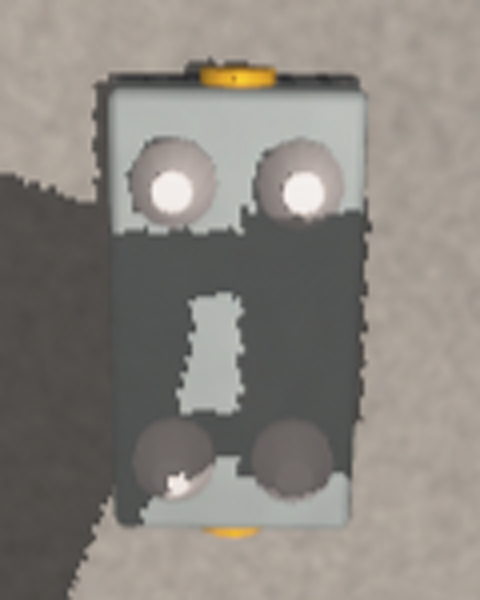

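```bash
python3 -c "
from h import *
im=viewer.get_image('wrist')
print(fitpat(im,[(273,165.5),(304.6,165.2),(273.4,234.4),(303,234.8)],STUD,46))
c=unproj(im,[(257.4,142),(320.5,141.5),(317.5,251.2),(259.3,251.2)],40); print(c.mean(0),np.linalg.norm(c[0]-c[3]),np.linalg.norm(c[0]-c[1]))
plan(443.8,-210.8,188,-.213)"
```

```text
(array([ 444.6, -211.9]), np.float64(-0.216), np.float64(0.44))
[ 444.57716606 -212.07456975   40.        ] 107.79346244701857 56.93717556180285
t 7.35 at [ 442.7 -210.8  352.3] yaw -1.783 shift m [ 0.0011  0.     -0.1643] turn [-0.001] q6 1.31 F [ 0.9  0.3 -0.5] w 87.5
```

Emit:
{"method": "apply_moves", "body": {
  "commands": [
    [[0.002,-0.001,-0.05,0],[0.002,-0.001,-0.1,0],[0.002,-0.001,-0.14,0],[0.002,-0.001,-0.16,0],[0.002,-0.001,-0.163,0],[0.002,-0.001,-0.163,0]]
  ]
}}

```text
t: 8.1
ee_pos: [444.7, -212.6, 189.2]
orientation: [-2.109, 0.227, 2.108]
ft_force: [0.3, 0.5, 0.9]
width: 87.9
```

Emit:
{"method": "apply_moves", "body": {
  "commands": [
    [[0,0,0,0],[0,0,0,0],[0,0,0,0],[0,0,0,0],[0,0,0,0]]
  ],
  "gripper": 0.0
}}

```text
t: 8.72
ee_pos: [444.6, -211.7, 189.5]
orientation: [-2.11, 0.226, 2.108]
ft_force: [0.4, 0.6, 7.1]
width: 59.7
```

Emit:
{"method": "apply_moves", "body": {
  "commands": [
    [[0,0,0.01,0],[0,0,0.03,0],[0,0,0.06,0],[0,0,0.09,0],[0,0,0.1,0],[0,0,0.1,0]]
  ]
}}

```text
t: 9.48
ee_pos: [444.3, -211.6, 289.3]
orientation: [-2.11, 0.226, 2.108]
ft_force: [0.1, 0.8, -3.5]
width: 59.7
```

```bash
python3 -c "
from h import *
im=shot('wrist','w5'); plan(535.8,-6.2,289,-.105)"
```

```text
t 9.53 at [ 444.1 -211.5  288.5] yaw -1.784 shift m [0.0917 0.2053 0.0005] turn [0.108] q6 1.32 F [-0.4  0.2 -3. ] w 59.9
```

View pics/w5.png

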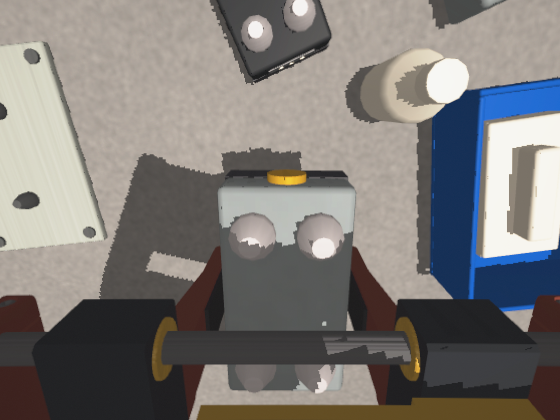

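Emit:
{"method": "apply_moves", "body": {
  "commands": [
    [[0,0.05,0,0.03],[-0.005,0.1,0,0.06],[-0.01,0.15,0,0.09],[-0.015,0.19,0,0.108],[-0.015,0.205,0,0.108],[-0.015,0.205,0,0.108],[-0.015,0.205,0,0.108]]
  ]
}}

```text
t: 10.4
ee_pos: [429.7, -7.4, 288.7]
orientation: [-2.167, 0.115, 2.167]
ft_force: [-0.3, -0.5, -3.7]
width: 60.0
```

```bash
python3 -c "
from h import *
im=shot('wrist','w6'); plan(535.8,-6.2,289,-.105)
edgeview(im,'w6z',(160,0,400,180),3)
p,y,R=tool()
P=unproj(im,[(252,235),(320,235)],146); print((P-p)@R)"
```

```text
t 10.45 at [429.7  -7.6 288.8] yaw -1.677 shift m [0.1061 0.0014 0.0002] turn [0.001] q6 1.63 F [ 0.   0.2 -3.5] w 59.9
[[142.77902826 -15.09152801 -34.51518768]
 [142.78369349  13.0405369  -34.53353644]]
```

View pics/w6.png

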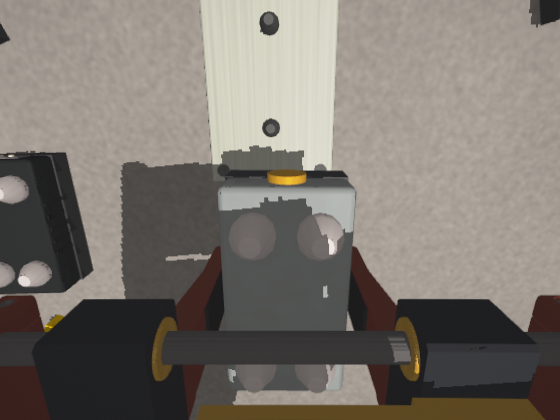

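View pics/w6z.png

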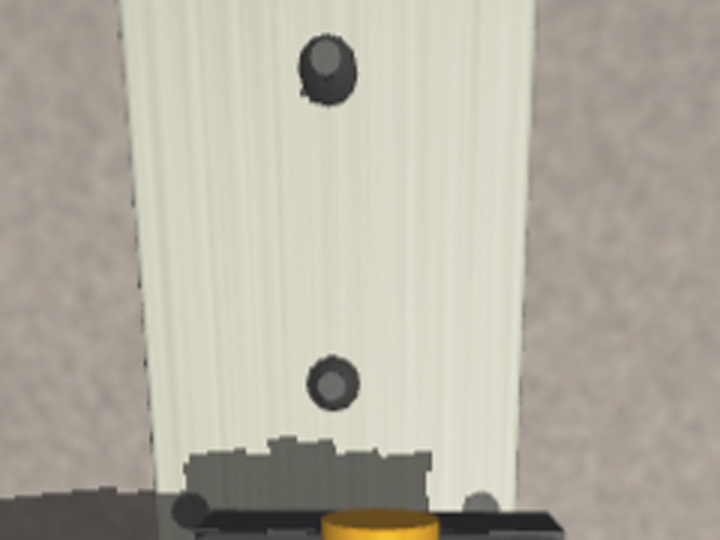

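```bash
python3 -c "
from h import *
im=viewer.get_image('wrist')
p,y,R=tool()
P=unproj(im,[(268.5,18.5),(270.2,128.3)],23); d=P[0]-P[1]; print(P.mean(0),np.linalg.norm(d),np.arctan2(d[1],d[0])); print(((P-p)@R).round(1)); plan(*P.mean(0)[:2],289,-.105)"
```

```text
[536.96420311  -6.32267077  23.        ] 71.87875122953494 -0.10599880028027928
[[ 265.8  -12.8 -142.5]
 [ 265.8  -12.7  -70.6]]
t 10.5 at [429.7  -7.6 288.8] yaw -1.678 shift m [0.1073 0.0013 0.0002] turn [0.002] q6 1.63 F [-0.7 -0.  -2.6] w 60.0
```

Emit:
{"method": "apply_moves", "body": {
  "commands": [
    [[0.04,0,0,0],[0.08,0.001,0,0],[0.1,0.001,0,0],[0.1065,0.001,-0.03,0],[0.1065,0.001,-0.06,0],[0.1065,0.001,-0.07,0],[0.1065,0.001,-0.076,0],[0.1065,0.001,-0.08,0]]
  ]
}}

```text
t: 11.5
ee_pos: [536.3, -5.9, 209.4]
orientation: [-2.168, 0.114, 2.166]
ft_force: [0.8, -0.3, -3.3]
width: 59.7
```

Emit:
{"method": "apply_moves", "body": {
  "commands": [
    [[0,0,-0.003,0],[0,0,-0.006,0],[0,0,-0.008,0],[0,0,-0.01,0],[0,0,-0.01,0]]
  ]
}}

```text
t: 12.12
ee_pos: [537.0, -5.9, 199.4]
orientation: [-2.171, 0.114, 2.164]
ft_force: [4.3, -5.7, -0.6]
width: 59.6
```

```bash
python3 -c "
from h import *
im=shot('scene','s7'); plan(535.8,-6.2,197,-.105)
edgeview(im,'s7z',(200,150,360,270),4)"
```

```text
t 12.18 at [537.   -5.9 199.5] yaw -1.675 shift m [-0.0012 -0.0003 -0.0025] turn [-0.] q6 1.64 F [ 4.3 -4.7 -1.2] w 59.4
```

View pics/s7z.png

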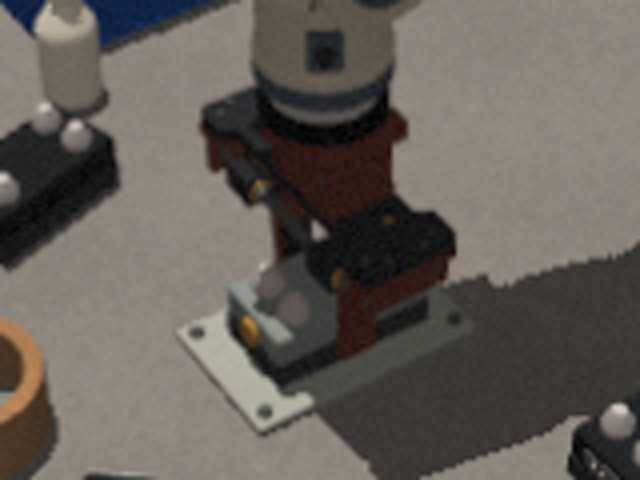

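Emit:
{"method": "apply_moves", "body": {
  "commands": [
    [[0.0004,-0.0006,-0.001,0],[0.0004,-0.0006,-0.002,0],[0.0004,-0.0006,-0.003,0],[0.0004,-0.0006,-0.003,0]]
  ]
}}

```text
t: 12.68
ee_pos: [537.2, -6.3, 197.5]
orientation: [-2.17, 0.114, 2.164]
ft_force: [1.7, -3.0, 15.1]
width: 59.9
```

The upward force of about 15 N at TCP z 197.5 (197 expected) says the base sits on the plate. I'm releasing and lifting clear.

Emit:
{"method": "apply_moves", "body": {
  "commands": [
    [[0,0,0,0],[0,0,0,0],[0,0,0,0],[0,0,0,0]]
  ],
  "gripper": 0.0878
}}

```text
t: 13.18
ee_pos: [536.1, -6.2, 195.7]
orientation: [-2.166, 0.114, 2.168]
ft_force: [-0.0, 0.1, 0.5]
width: 87.4
```

Emit:
{"method": "apply_moves", "body": {
  "commands": [
    [[0,0,0.05,0],[0,0,0.11,0],[0,0,0.153,0],[-0.03,0,0.153,0],[-0.04,0,0.153,0],[-0.04,0,0.153,0]]
  ]
}}

```text
t: 13.92
ee_pos: [495.9, -6.2, 348.6]
orientation: [-2.166, 0.114, 2.168]
ft_force: [1.0, 0.4, -0.0]
width: 87.9
```

```bash
python3 -c "
from h import *
im=shot('wrist','w8'); plan(535.8,-6.2,197,-.105)
im=shot('scene','s8'); edgeview(im,'s8z',(200,150,360,270),4)"
```

```text
t 13.97 at [496.6  -6.2 348.6] yaw -1.676 shift m [ 0.0392  0.     -0.1516] turn [0.] q6 1.64 F [ 0.2 -0.2  0.4] w 87.9
```

View pics/w8.png

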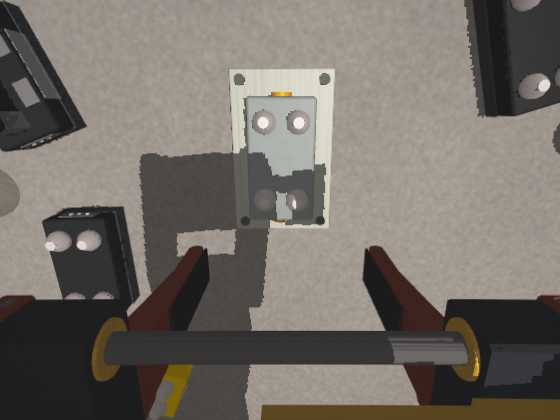

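View pics/s8z.png

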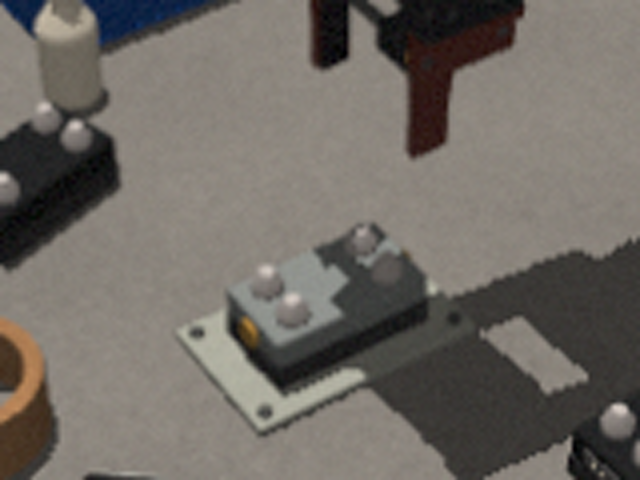

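The base sits flat on the plate, with its studs visible. Next is the near-left module.

Emit:
{"method": "apply_moves", "body": {
  "commands": [
    [[-0.01,0.05,0,0.03],[-0.02,0.1,0,0.03],[-0.04,0.15,0,0.03],[-0.05,0.2,0,0.03],[-0.051,0.209,0,0.03],[-0.051,0.209,0,0.03]]
  ]
}}

```text
t: 14.78
ee_pos: [445.7, 203.2, 348.5]
orientation: [-2.184, 0.081, 2.185]
ft_force: [0.1, 0.4, 0.9]
width: 87.6
```

```bash
cat >> h.py <<'E'
def mod_look(fn,z=189):
    im=shot('wrist',fn); p,y,R=tool()
    a=np.asarray(im['color']); g=cv2.cvtColor(a,cv2.COLOR_RGB2GRAY)
    # studs: grey blobs on dark, z~46
    m=(g>75).astype(np.uint8)
    k,lab,st,ce=cv2.connectedComponentsWithStats(m)
    c=[(ce[i],st[i]) for i in range(1,k) if 250<st[i][4]<1400 and st[i][1]<300 and 0.7<st[i][2]/st[i][3]<1.4]
    pts=[((s[0]+s[2]/2-.5),(s[1]+s[3]/2-.5)) for _,s in c]; print(len(pts),np.round(pts,1).tolist())
    return im,pts
E
python3 -c "
from h import *
im,pts=mod_look('w9'); plan(445.8,202.7,189,-.076)
if len(pts)==4: print(fitpat(im,pts,STUD,46))"
```

```text
7 [[221.0, 15.5], [266.0, 27.5], [62.5, 92.5], [78.5, 188.0], [269.0, 236.0], [299.5, 237.5], [105.5, 253.5]]
t 14.82 at [445.8 202.4 348.6] yaw -1.646 shift m [ 0.      0.0003 -0.1596] turn [-0.001] q6 2.05 F [-0.2 -0.2 -0.1] w 87.4
```

View pics/w9.png

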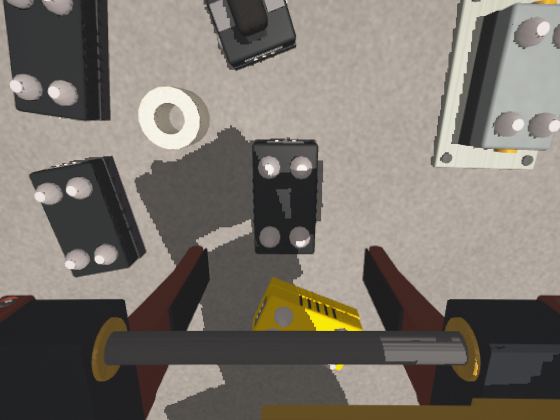

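```bash
python3 -c "
from h import *
im=viewer.get_image('wrist')
print(fitpat(im,[(269,166.5),(301,167),(269,236.5),(299.5,237)],STUD,46))
plan(445.8,202.7,189,-.076)"
```

```text
(array([447.5, 204.2]), np.float64(-0.087), np.float64(0.35))
t 14.88 at [445.8 202.  348.6] yaw -1.647 shift m [ 0.      0.0007 -0.1596] turn [-0.] q6 2.05 F [ 0.3  0.4 -0.9] w 88.0
```

Emit:
{"method": "apply_moves", "body": {
  "commands": [
    [[0.0015,0.001,-0.05,-0.006],[0.0015,0.001,-0.1,-0.006],[0.0015,0.001,-0.14,-0.006],[0.0015,0.001,-0.158,-0.006],[0.0015,0.001,-0.158,-0.006],[0.0015,0.001,-0.158,-0.006]]
  ]
}}

```text
t: 15.62
ee_pos: [447.6, 203.7, 192.1]
orientation: [-2.181, 0.088, 2.177]
ft_force: [1.0, -0.2, 0.3]
width: 87.9
```

Emit:
{"method": "apply_moves", "body": {
  "commands": [
    [[0,0,0,0],[0,0,0,0],[0,0,0,0],[0,0,0,0],[0,0,0,0]]
  ],
  "gripper": 0.0
}}

```text
t: 16.25
ee_pos: [446.9, 203.9, 191.4]
orientation: [-2.181, 0.088, 2.179]
ft_force: [-1.4, -0.2, 6.1]
width: 59.6
```

Emit:
{"method": "apply_moves", "body": {
  "commands": [
    [[0,0,0.01,0],[0,0,0.03,0],[0,0,0.06,0],[0,0,0.1,0],[0,0,0.12,0],[0,0,0.12,0]]
  ]
}}

```text
t: 17.0
ee_pos: [447.0, 203.9, 312.4]
orientation: [-2.182, 0.087, 2.176]
ft_force: [0.2, -0.5, -4.9]
width: 59.7
```

```bash
python3 -c "
from h import *
im=shot('wrist','w10'); plan(536.7,-6.3,311,-.105)"
```

```text
t 17.05 at [446.6 203.6 311.2] yaw -1.652 shift m [ 9.010e-02 -2.099e-01 -2.000e-04] turn [-0.024] q6 2.06 F [ 0.   0.2 -3.9] w 59.8
```

View pics/w10.png

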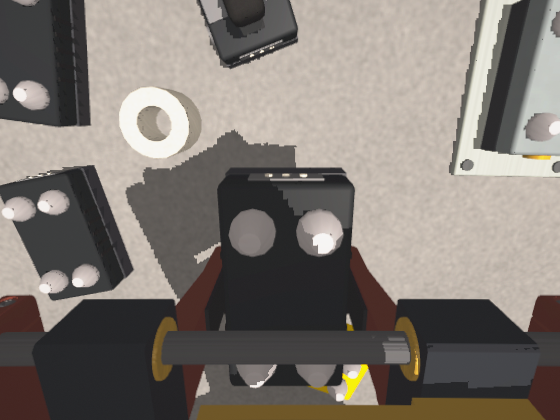

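Emit:
{"method": "apply_moves", "body": {
  "commands": [
    [[0.02,-0.05,0,-0.01],[0.04,-0.1,0,-0.024],[0.06,-0.15,0,-0.024],[0.08,-0.19,0,-0.024],[0.09,-0.21,0,-0.024],[0.09,-0.21,-0.02,-0.024],[0.09,-0.21,-0.04,-0.024],[0.09,-0.21,-0.05,-0.024]]
  ]
}}

```text
t: 18.05
ee_pos: [535.9, -5.8, 259.1]
orientation: [-2.164, 0.114, 2.171]
ft_force: [0.2, -0.6, -4.0]
width: 59.9
```

```bash
python3 -c "
from h import *
im=shot('wrist','w11'); plan(536.7,-6.3,239,-.105)
p,y,R=tool()
P=unproj(im,[(252,233),(320,233)],p[2]-191+46); print((P-p)@R)
im=shot('scene','s11'); edgeview(im,'s11z',(200,130,360,250),4)"
```

```text
t 18.1 at [535.8  -5.8 258.5] yaw -1.676 shift m [ 0.0009 -0.0005 -0.0195] turn [-0.] q6 1.64 F [ 0.2  0.8 -5.2] w 59.7
[[144.85522524 -15.20650275 -34.48237251]
 [144.86041608  13.50308712 -34.48378706]]
```

View pics/s11z.png

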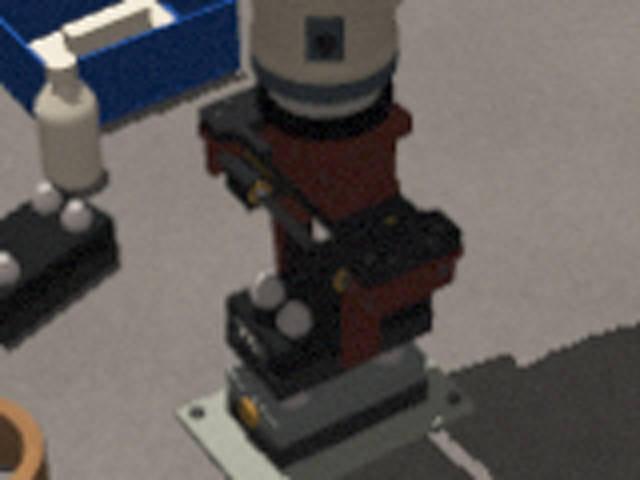

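Emit:
{"method": "apply_moves", "body": {
  "commands": [
    [[0.0005,-0.0005,-0.004,0],[0.0005,-0.0005,-0.008,0],[0.0005,-0.0005,-0.011,0],[0.0005,-0.0005,-0.014,0],[0.0005,-0.0005,-0.014,0]]
  ]
}}

```text
t: 18.77
ee_pos: [537.2, -6.8, 246.8]
orientation: [-2.167, 0.114, 2.168]
ft_force: [0.6, 0.3, -3.5]
width: 59.8
```

Emit:
{"method": "apply_moves", "body": {
  "commands": [
    [[0,0,-0.002,0],[0,0,-0.004,0],[0,0,-0.005,0],[0,0,-0.006,0],[0,0,-0.006,0]]
  ]
}}

```text
t: 19.4
ee_pos: [537.6, -6.6, 242.4]
orientation: [-2.168, 0.114, 2.166]
ft_force: [-3.1, 1.1, 12.2]
width: 59.6
```

Emit:
{"method": "apply_moves", "body": {
  "commands": [
    [[0,0,-0.001,0],[0,0,-0.002,0],[0,0,-0.003,0],[0,0,-0.003,0]]
  ]
}}

```text
t: 19.9
ee_pos: [537.6, -6.6, 239.4]
orientation: [-2.169, 0.114, 2.166]
ft_force: [-5.7, 1.5, 16.7]
width: 59.8
```

Emit:
{"method": "apply_moves", "body": {
  "commands": [
    [[0,0,-0.001,0],[0,0,-0.0015,0],[0,0,-0.0015,0]]
  ]
}}

```text
t: 20.27
ee_pos: [537.6, -6.7, 239.3]
orientation: [-2.169, 0.114, 2.166]
ft_force: [-10.7, 1.0, 33.4]
width: 59.8
```

The module is home: stiff contact at 33 N with TCP z 239.3, against 239.4 predicted. I'm releasing and going to view the next module.

Emit:
{"method": "apply_moves", "body": {
  "commands": [
    [[0,0,0.001,0],[0,0,0.001,0],[0,0,0.001,0],[0,0,0.001,0]]
  ],
  "gripper": 0.0878
}}

```text
t: 20.78
ee_pos: [537.3, -6.8, 237.1]
orientation: [-2.167, 0.114, 2.168]
ft_force: [0.7, 0.8, 0.1]
width: 87.6
```

Emit:
{"method": "apply_moves", "body": {
  "commands": [
    [[0,0,0.05,0],[0,0,0.1,0],[-0.01,0.05,0.112,0.05],[-0.03,0.1,0.112,0.1],[-0.04,0.16,0.112,0.15],[-0.05,0.22,0.112,0.2],[-0.06,0.28,0.112,0.216],[-0.075,0.33,0.112,0.216]]
  ]
}}

```text
t: 21.78
ee_pos: [461.8, 325.5, 349.3]
orientation: [2.164, 0.121, -2.164]
ft_force: [0.3, -0.4, 0.4]
width: 88.0
```

Emit:
{"method": "apply_moves", "body": {
  "commands": [
    [[-0.02,0.05,0,0],[-0.025,0.075,0,0],[-0.025,0.075,0,0]]
  ]
}}

```text
t: 22.15
ee_pos: [436.7, 399.8, 349.1]
orientation: [2.163, 0.123, -2.163]
ft_force: [-0.8, -0.5, -0.8]
width: 87.6
```

```bash
python3 -c "
from h import *
im,pts=mod_look('w12'); plan(439.2,399.3,191,.111)
im=shot('scene','s12'); edgeview(im,'s12z',(200,130,360,250),4)"
```

```text
2 [[269.0, 234.0], [299.0, 234.0]]
t 22.2 at [437.  398.6 349. ] yaw -1.458 shift m [ 0.0022  0.0007 -0.158 ] turn [-0.001] q6 2.18 F [ 0.9 -0.6  0.3] w 87.9
```

View pics/w12.png

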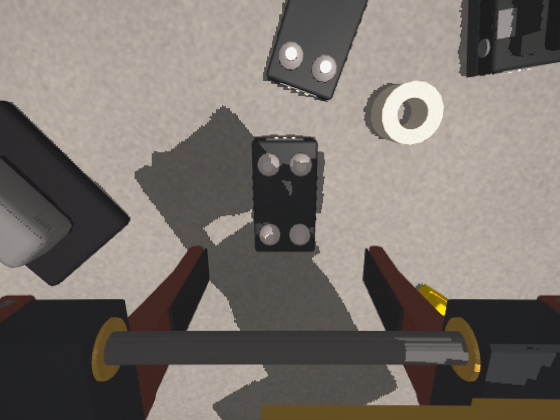

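View pics/s12z.png

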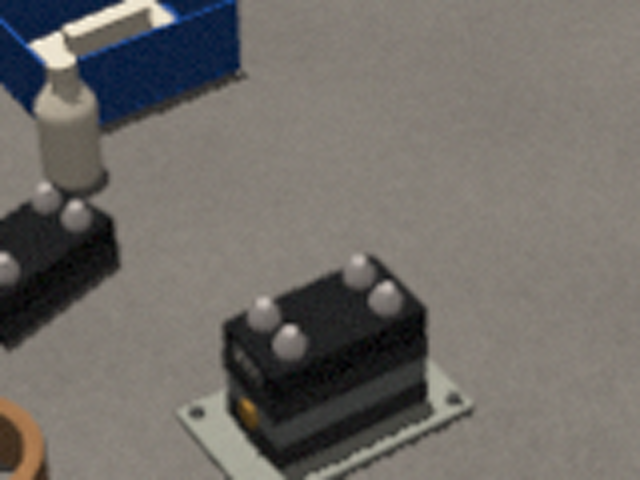

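```bash
cat >> h.py <<'E'
def modpos(pts,zs=46):
    im=viewer.get_image('wrist'); p,y,R=tool(); c,th,e=fitpat(im,pts,STUD,zs); f=-R[:,2]; t=R[:,1]
    x=np.array([c[0],c[1]])+1.0*t[:2]-0.5*f[:2]   # undo camera bias in tool y, keep 0.5 fwd offset convention
    print('raw',c,th,e); plan(x[0],x[1],191,th)
E
python3 -c "
from h import *
modpos([(269,163.5),(301,163.5),(269,234),(299.5,234)])"
```

```text
raw [441.4 400. ] 0.102 0.31
t 22.3 at [437.4 397.4 349.1] yaw -1.46 shift m [ 0.0036  0.0015 -0.1581] turn [-0.008] q6 2.18 F [ 0.1 -0.9 -0.6] w 87.8
```

Emit:
{"method": "apply_moves", "body": {
  "commands": [
    [[0.0035,0.0005,-0.05,-0.004],[0.0035,0.0005,-0.1,-0.004],[0.0035,0.0005,-0.14,-0.004],[0.0035,0.0005,-0.158,-0.004],[0.0035,0.0005,-0.158,-0.004],[0.0035,0.0005,-0.158,-0.004]]
  ]
}}

```text
t: 23.05
ee_pos: [441.6, 399.0, 192.9]
orientation: [2.169, 0.117, -2.166]
ft_force: [0.2, 0.2, 0.5]
width: 87.9
```

Emit:
{"method": "apply_moves", "body": {
  "commands": [
    [[0,0,0,0],[0,0,0,0],[0,0,0,0],[0,0,0,0],[0,0,0,0]]
  ],
  "gripper": 0.0
}}

```text
t: 23.68
ee_pos: [441.1, 399.3, 192.2]
orientation: [2.168, 0.117, -2.166]
ft_force: [-1.3, 2.0, 5.4]
width: 60.2
```

Emit:
{"method": "apply_moves", "body": {
  "commands": [
    [[0,0,0.01,0],[0,0,0.03,0],[0,0,0.07,0],[0,0,0.12,0],[0,0,0.155,0],[0,0,0.155,0]]
  ]
}}

```text
t: 24.42
ee_pos: [441.4, 399.1, 350.1]
orientation: [2.174, 0.12, -2.163]
ft_force: [-0.4, 0.1, -4.9]
width: 60.0
```

```bash
python3 -c "
from h import *
im=shot('wrist','w13'); plan(536.7,-6.3,346,-.105)"
```

```text
t 24.48 at [440.7 398.6 347.7] yaw -1.464 shift m [ 0.096  -0.4049 -0.0017] turn [-0.212] q6 2.18 F [ 0.3 -0.  -4.6] w 59.5
```

View pics/w13.png

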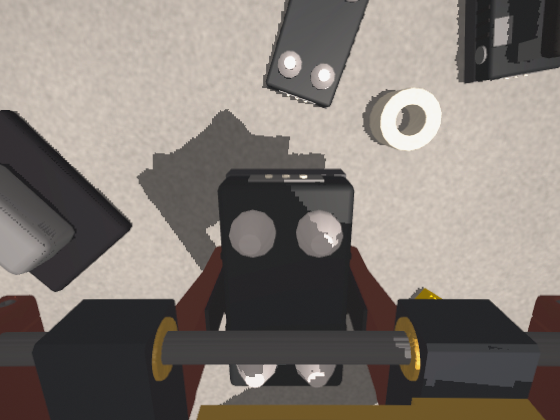

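Emit:
{"method": "apply_moves", "body": {
  "commands": [
    [[0.01,-0.055,0,-0.03],[0.025,-0.11,0,-0.06],[0.04,-0.165,0,-0.1],[0.055,-0.22,0,-0.14],[0.07,-0.275,0,-0.18],[0.08,-0.33,0,-0.212],[0.09,-0.38,0,-0.212],[0.096,-0.405,0,-0.212]]
  ]
}}

```text
t: 25.48
ee_pos: [536.1, -8.7, 344.3]
orientation: [-2.162, 0.117, 2.171]
ft_force: [0.3, 1.1, -3.9]
width: 59.9
```

Emit:
{"method": "apply_moves", "body": {
  "commands": [
    [[0,0,-0.02,0],[0,0,-0.035,0],[0,0,-0.045,0],[0,0,-0.048,0],[0,0,-0.048,0]]
  ]
}}

```text
t: 26.1
ee_pos: [536.9, -5.9, 298.4]
orientation: [-2.168, 0.113, 2.168]
ft_force: [0.0, 1.2, -3.8]
width: 59.7
```

```bash
python3 -c "
from h import *
plan(537.3,-6.5,279.5,-.105)
im=shot('scene','s14'); edgeview(im,'s14z',(200,120,360,240),4)"
```

```text
t 26.1 at [536.9  -5.9 298.4] yaw -1.675 shift m [ 0.0004 -0.0006 -0.0189] turn [-0.001] q6 1.64 F [ 0.   1.2 -3.8] w 59.7
```

View pics/s14z.png

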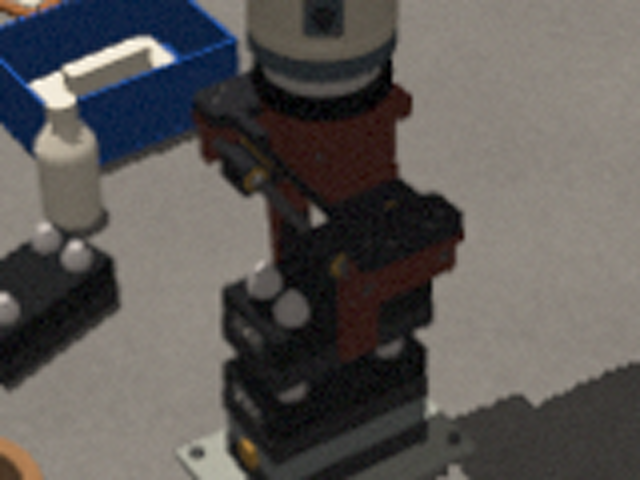

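Emit:
{"method": "apply_moves", "body": {
  "commands": [
    [[0,-0.0005,-0.004,0],[0,-0.0005,-0.008,0],[0,-0.0005,-0.012,0],[0,-0.0005,-0.015,0],[0,-0.0005,-0.017,0],[0,-0.0005,-0.018,0],[0,-0.0005,-0.018,0]]
  ]
}}

```text
t: 27.02
ee_pos: [537.4, -6.7, 281.0]
orientation: [-2.169, 0.114, 2.165]
ft_force: [1.5, 0.3, 3.8]
width: 59.9
```

Emit:
{"method": "apply_moves", "body": {
  "commands": [
    [[0,0,-0.001,0],[0,0,-0.002,0],[0,0,-0.002,0]]
  ]
}}

```text
t: 27.4
ee_pos: [537.4, -6.8, 280.1]
orientation: [-2.169, 0.114, 2.165]
ft_force: [-3.5, 0.1, 17.9]
width: 60.2
```

Emit:
{"method": "apply_moves", "body": {
  "commands": [
    [[0,0,-0.001,0],[0,0,-0.002,0],[0,0,-0.002,0]]
  ]
}}

```text
t: 27.78
ee_pos: [537.4, -6.8, 280.1]
orientation: [-2.17, 0.114, 2.165]
ft_force: [-10.1, 1.3, 38.8]
width: 59.9
```

The second module is home: stiff at z 280.1, with 280.2 predicted. Next is the far-left module.

Emit:
{"method": "apply_moves", "body": {
  "commands": [
    [[0,0,0.001,0],[0,0,0.001,0],[0,0,0.001,0],[0,0,0.001,0]]
  ],
  "gripper": 0.0878
}}

```text
t: 28.28
ee_pos: [536.7, -6.7, 277.0]
orientation: [-2.166, 0.114, 2.168]
ft_force: [0.4, 0.2, 0.1]
width: 87.5
```

Emit:
{"method": "apply_moves", "body": {
  "commands": [
    [[0,0,0.04,0],[0,0,0.072,0],[0.005,0.05,0.072,-0.03],[0.012,0.1,0.072,-0.06],[0.02,0.16,0.072,-0.09],[0.03,0.22,0.072,-0.12],[0.04,0.28,0.072,-0.12],[0.05,0.34,0.072,-0.12]]
  ]
}}

```text
t: 29.28
ee_pos: [586.9, 335.3, 349.0]
orientation: [-2.102, 0.238, 2.103]
ft_force: [0.9, -0.2, 0.5]
width: 87.9
```

Emit:
{"method": "apply_moves", "body": {
  "commands": [
    [[0.003,0.04,0,0],[0.003,0.053,0,0],[0.003,0.053,0,0],[0.003,0.053,0,0]]
  ]
}}

```text
t: 29.78
ee_pos: [589.9, 384.8, 349.2]
orientation: [-2.101, 0.24, 2.103]
ft_force: [-0.4, -0.8, -0.8]
width: 87.7
```

```bash
python3 -c "
from h import *
im,pts=mod_look('w15'); plan(591.3,386.6,191,-.226)
im=shot('scene','s15'); edgeview(im,'s15z',(200,120,360,240),4)"
```

```text
2 [[266.0, 235.5], [296.5, 235.0]]
t 29.82 at [590.  384.7 349.4] yaw -1.797 shift m [ 0.0013  0.0019 -0.1584] turn [0.001] q6 2.36 F [ 0.2  0.2 -0.1] w 87.9
```

View pics/w15.png

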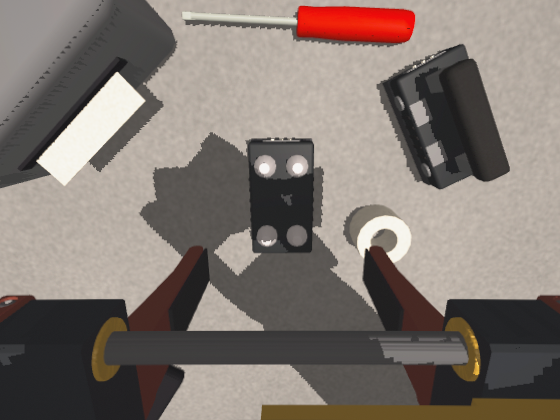

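View pics/s15z.png

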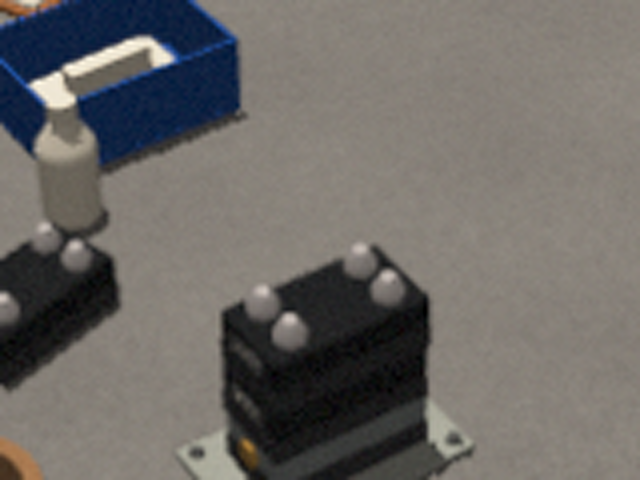

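```bash
python3 -c "
from h import *
modpos([(264.5,166),(297,166),(266,235.7),(296.5,235.7)])"
```

```text
raw [593.3 389.6] -0.225 0.4
t 29.93 at [590.1 384.9 349.7] yaw -1.798 shift m [ 0.0025  0.0038 -0.1587] turn [0.002] q6 2.36 F [0.6 1.2 0. ] w 88.0
```

Emit:
{"method": "apply_moves", "body": {
  "commands": [
    [[0.0025,0.0035,-0.05,0],[0.0025,0.0035,-0.1,0],[0.0025,0.0035,-0.14,0],[0.0025,0.0035,-0.158,0],[0.0025,0.0035,-0.158,0],[0.0025,0.0035,-0.158,0]]
  ]
}}

```text
t: 30.68
ee_pos: [593.2, 390.1, 193.4]
orientation: [-2.104, 0.236, 2.099]
ft_force: [-0.3, 0.6, 0.7]
width: 87.5
```

Emit:
{"method": "apply_moves", "body": {
  "commands": [
    [[0,0,0,0],[0,0,0,0],[0,0,0,0],[0,0,0,0],[0,0,0,0]]
  ],
  "gripper": 0.0
}}

```text
t: 31.3
ee_pos: [592.4, 389.5, 192.1]
orientation: [-2.103, 0.238, 2.103]
ft_force: [-1.3, -3.5, 4.9]
width: 60.0
```

Emit:
{"method": "apply_moves", "body": {
  "commands": [
    [[0,0,0.01,0],[0,0,0.03,0],[0,0,0.07,0],[0,0,0.12,0],[0,0,0.17,0],[0,0,0.19,0],[0,0,0.19,0]]
  ]
}}

```text
t: 32.17
ee_pos: [592.4, 389.9, 383.0]
orientation: [-2.104, 0.236, 2.099]
ft_force: [-0.5, 0.5, -4.6]
width: 59.9
```

```bash
python3 -c "
from h import *
im=shot('wrist','w16'); plan(537.0,-6.5,381,-.105)"
```

```text
t 32.23 at [591.9 389.6 380.8] yaw -1.796 shift m [-5.490e-02 -3.961e-01  2.000e-04] turn [0.12] q6 2.36 F [-0.5 -0.2 -3.5] w 59.6
```

View pics/w16.png

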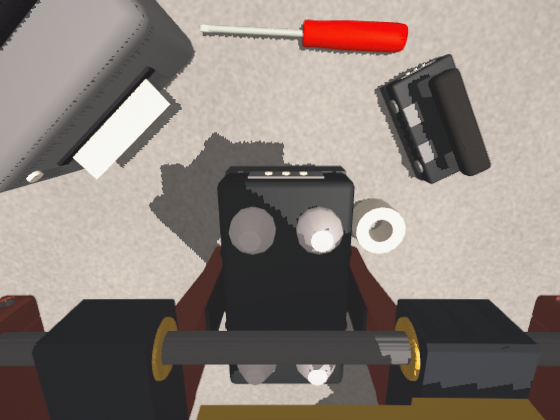

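Emit:
{"method": "apply_moves", "body": {
  "commands": [
    [[-0.005,-0.05,0,0.02],[-0.012,-0.105,0,0.04],[-0.02,-0.16,0,0.06],[-0.028,-0.215,0,0.08],[-0.036,-0.27,0,0.1],[-0.044,-0.325,0,0.12],[-0.052,-0.375,0,0.12],[-0.0555,-0.396,0,0.12]]
  ]
}}

```text
t: 33.22
ee_pos: [535.4, -8.6, 378.9]
orientation: [-2.161, 0.117, 2.172]
ft_force: [1.0, 0.8, -3.4]
width: 59.8
```

Emit:
{"method": "apply_moves", "body": {
  "commands": [
    [[0,0,-0.02,0],[0,0,-0.035,0],[0,0,-0.041,0],[0,0,-0.041,0],[0,0,-0.041,0]]
  ]
}}

```text
t: 33.85
ee_pos: [537.1, -5.9, 340.8]
orientation: [-2.168, 0.114, 2.167]
ft_force: [-0.3, -0.0, -3.8]
width: 60.1
```

```bash
python3 -c "
from h import *
plan(536.7,-6.5,320,-.105);plan(536.7,-6.5,320,-.105)
im=shot('scene','s17'); edgeview(im,'s17z',(200,110,360,230),4)"
```

```text
t 33.85 at [537.1  -5.9 340.8] yaw -1.675 shift m [-0.0004 -0.0006 -0.0208] turn [-0.] q6 1.64 F [-0.3 -0.  -3.8] w 60.1
t 33.85 at [537.1  -5.9 340.8] yaw -1.675 shift m [-0.0004 -0.0006 -0.0208] turn [-0.] q6 1.64 F [-0.3 -0.  -3.8] w 60.1
```

View pics/s17z.png

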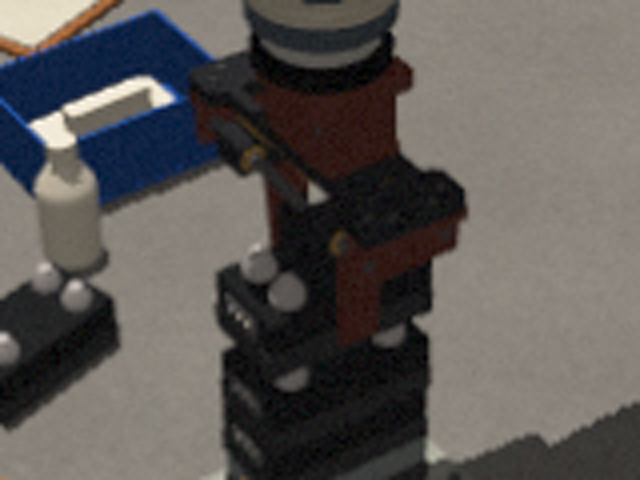

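Emit:
{"method": "apply_moves", "body": {
  "commands": [
    [[-0.0007,-0.0005,-0.004,0],[-0.0007,-0.0005,-0.008,0],[-0.0007,-0.0005,-0.012,0],[-0.0007,-0.0005,-0.016,0],[-0.0007,-0.0005,-0.019,0],[-0.0007,-0.0005,-0.02,0],[-0.0007,-0.0005,-0.02,0]]
  ]
}}

```text
t: 34.78
ee_pos: [536.6, -6.7, 320.9]
orientation: [-2.169, 0.114, 2.165]
ft_force: [0.1, -0.0, 2.5]
width: 59.8
```

Emit:
{"method": "apply_moves", "body": {
  "commands": [
    [[0,0,-0.001,0],[0,0,-0.002,0],[0,0,-0.002,0]]
  ]
}}

```text
t: 35.15
ee_pos: [536.7, -6.8, 320.0]
orientation: [-2.169, 0.114, 2.165]
ft_force: [-2.6, 0.2, 14.6]
width: 59.5
```

Emit:
{"method": "apply_moves", "body": {
  "commands": [
    [[0,0,-0.001,0],[0,0,-0.002,0],[0,0,-0.002,0]]
  ]
}}

```text
t: 35.52
ee_pos: [536.7, -6.8, 319.9]
orientation: [-2.17, 0.114, 2.165]
ft_force: [-9.6, 0.3, 34.4]
width: 60.3
```

The third module is home. Next is the module on the right, beyond the spray bottle.

Emit:
{"method": "apply_moves", "body": {
  "commands": [
    [[0,0,0.001,0],[0,0,0.001,0],[0,0,0.001,0],[0,0,0.001,0]]
  ],
  "gripper": 0.0878
}}

```text
t: 36.02
ee_pos: [536.1, -6.7, 317.0]
orientation: [-2.166, 0.114, 2.168]
ft_force: [0.4, 0.5, -0.2]
width: 87.9
```

Emit:
{"method": "apply_moves", "body": {
  "commands": [
    [[0,0,0.04,0],[0,0,0.075,0],[0.015,-0.05,0.075,0.1],[0.03,-0.1,0.075,0.2],[0.05,-0.15,0.075,0.3],[0.07,-0.2,0.05,0.302],[0.073,-0.222,0.031,0.302],[0.073,-0.222,0.031,0.302]]
  ]
}}

```text
t: 37.02
ee_pos: [608.2, -229.5, 346.0]
orientation: [2.116, 0.209, -2.124]
ft_force: [-0.1, 0.9, 0.1]
width: 87.7
```

```bash
python3 -c "
from h import *
im,pts=mod_look('w18'); plan(610,-229.4,191,.197)
im=shot('scene','s18'); edgeview(im,'s18z',(200,110,360,270),4)"
```

```text
2 [[271.0, 234.0], [301.5, 234.5]]
t 37.08 at [ 608.5 -228.5  347.2] yaw -1.375 shift m [ 0.0015 -0.0009 -0.1562] turn [0.001] q6 1.0 F [1.1 0.2 0.2] w 87.6
```

View pics/w18.png

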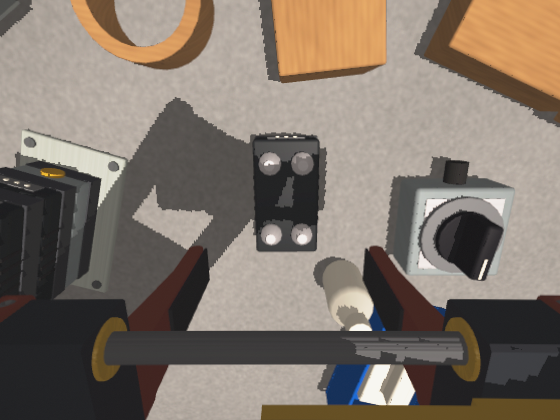

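View pics/s18.png

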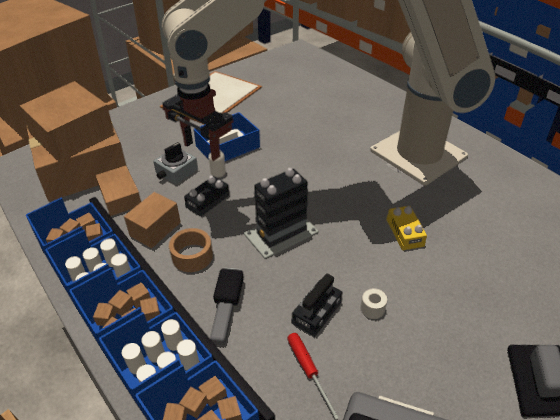

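```bash
python3 -c "
from h import *
modpos([(269.5,163),(302,163),(271,234.3),(301.5,234.5)])"
```

```text
raw [ 613.1 -226.1] 0.202 0.19
t 37.17 at [ 609.  -227.5  348.8] yaw -1.373 shift m [ 0.0038  0.0004 -0.1578] turn [0.004] q6 1.0 F [ 0.6 -0.9 -0.4] w 88.0
```

Emit:
{"method": "apply_moves", "body": {
  "commands": [
    [[0.0038,0.001,-0.05,0.003],[0.0038,0.001,-0.1,0.003],[0.0038,0.001,-0.14,0.003],[0.0038,0.001,-0.157,0.003],[0.0038,0.001,-0.157,0.003],[0.0038,0.001,-0.157,0.003]]
  ]
}}

```text
t: 37.92
ee_pos: [613.8, -227.7, 193.5]
orientation: [2.118, 0.211, -2.113]
ft_force: [0.4, -0.0, -0.6]
width: 87.9
```

Emit:
{"method": "apply_moves", "body": {
  "commands": [
    [[0,0,0,0],[0,0,0,0],[0,0,0,0],[0,0,0,0],[0,0,0,0]]
  ],
  "gripper": 0.0
}}

```text
t: 38.55
ee_pos: [613.1, -227.9, 191.9]
orientation: [2.117, 0.212, -2.116]
ft_force: [-1.4, 0.2, 5.6]
width: 60.0
```

Emit:
{"method": "apply_moves", "body": {
  "commands": [
    [[0,0,0.01,0],[0,0,0.03,0],[0,0,0.07,0],[0,0,0.12,0],[0,0,0.17,0],[0,0,0.22,0],[0,0,0.22,0],[0,0,0.22,0]]
  ]
}}

```text
t: 39.55
ee_pos: [612.2, -227.4, 410.9]
orientation: [2.115, 0.213, -2.118]
ft_force: [0.6, 0.1, -4.6]
width: 60.0
```

```bash
python3 -c "
from h import *
im=shot('wrist','w19'); plan(537.0,-6.5,411,-.105)"
```

```text
t 39.6 at [ 612.1 -227.4  409.8] yaw -1.371 shift m [-0.0751  0.2209  0.0012] turn [-0.305] q6 1.0 F [ 0.  -0.  -4.7] w 59.9
```

View pics/w19.png

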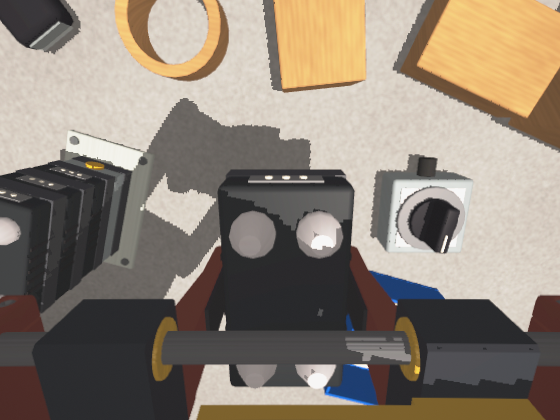

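Emit:
{"method": "apply_moves", "body": {
  "commands": [
    [[-0.015,0.045,0,-0.08],[-0.03,0.09,0,-0.16],[-0.045,0.135,0,-0.24],[-0.06,0.18,0,-0.305],[-0.07,0.21,0,-0.305],[-0.0749,0.221,0,-0.305],[-0.0749,0.221,0,-0.305],[-0.0749,0.221,-0.01,-0.305]]
  ]
}}

```text
t: 40.6
ee_pos: [538.7, -7.6, 401.3]
orientation: [-2.169, 0.115, 2.166]
ft_force: [0.6, 0.6, -3.4]
width: 60.0
```

Emit:
{"method": "apply_moves", "body": {
  "commands": [
    [[0,0,-0.015,0],[0,0,-0.022,0],[0,0,-0.022,0],[0,0,-0.022,0]]
  ]
}}

```text
t: 41.1
ee_pos: [538.2, -6.9, 379.6]
orientation: [-2.168, 0.114, 2.167]
ft_force: [-0.1, -0.2, -3.9]
width: 59.9
```

```bash
python3 -c "
from h import *
plan(536.9,-6.5,360,-.105)
im=shot('scene','s20'); edgeview(im,'s20z',(200,90,360,210),4); plan(536.9,-6.5,360,-.105)"
```

```text
t 41.1 at [538.2  -6.9 379.6] yaw -1.676 shift m [-0.0013  0.0004 -0.0196] turn [0.] q6 1.64 F [-0.1 -0.2 -3.9] w 59.9
t 41.15 at [538.2  -6.8 379.8] yaw -1.676 shift m [-0.0013  0.0003 -0.0198] turn [0.] q6 1.64 F [-0.1 -0.8 -4.3] w 60.0
```

View pics/s20z.png

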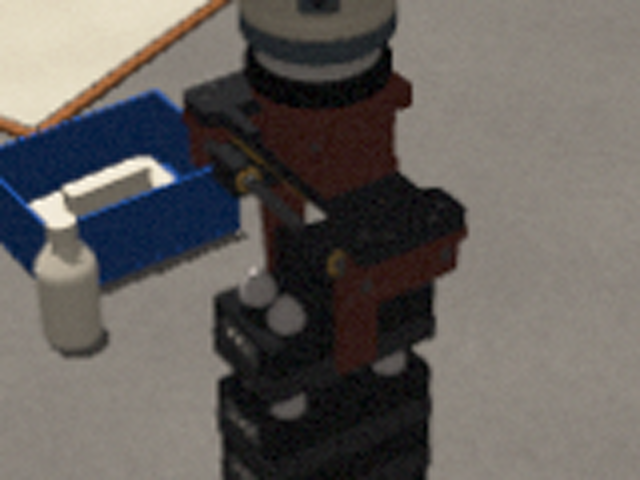

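Emit:
{"method": "apply_moves", "body": {
  "commands": [
    [[-0.001,0,-0.004,0],[-0.001,0,-0.008,0],[-0.001,0,-0.012,0],[-0.001,0,-0.016,0],[-0.001,0,-0.018,0],[-0.001,0,-0.019,0],[-0.001,0,-0.019,0]]
  ]
}}

```text
t: 42.02
ee_pos: [537.5, -6.7, 362.3]
orientation: [-2.17, 0.114, 2.165]
ft_force: [-0.7, 0.6, 3.4]
width: 59.8
```

Emit:
{"method": "apply_moves", "body": {
  "commands": [
    [[0,0,-0.001,0],[0,0,-0.002,0],[0,0,-0.002,0]]
  ]
}}

```text
t: 42.4
ee_pos: [537.7, -6.7, 359.8]
orientation: [-2.17, 0.114, 2.165]
ft_force: [-1.6, 0.9, 11.9]
width: 60.2
```

Emit:
{"method": "apply_moves", "body": {
  "commands": [
    [[0,0,-0.001,0],[0,0,-0.002,0],[0,0,-0.002,0]]
  ]
}}

```text
t: 42.78
ee_pos: [537.7, -6.7, 359.8]
orientation: [-2.17, 0.114, 2.164]
ft_force: [-7.8, 1.3, 30.0]
width: 59.9
```

The fourth module is home. Last piece is the head.

Emit:
{"method": "apply_moves", "body": {
  "commands": [
    [[0,0,0.001,0],[0,0,0.001,0],[0,0,0.001,0],[0,0,0.001,0]]
  ],
  "gripper": 0.0878
}}

```text
t: 43.28
ee_pos: [537.0, -6.8, 357.0]
orientation: [-2.166, 0.114, 2.168]
ft_force: [-0.5, 0.3, -0.3]
width: 87.4
```

Emit:
{"method": "apply_moves", "body": {
  "commands": [
    [[0,0,0.04,0],[0,0,0.07,0],[0.02,0.05,0.07,0.1],[0.04,0.1,0.07,0.2],[0.06,0.15,0.07,0.3],[0.08,0.2,0.07,0.336],[0.093,0.232,0.04,0.336],[0.093,0.232,0.04,0.336]]
  ]
}}

```text
t: 44.28
ee_pos: [629.6, 227.2, 394.3]
orientation: [2.092, 0.245, -2.102]
ft_force: [-0.4, -1.2, 0.9]
width: 88.2
```

```bash
python3 -c "
from h import *
im=shot('wrist','w21'); plan(628,225,238,.231);plan(628,225,238,.231)
print(proj(im,[[628,225,85]]))
im=shot('scene','s21'); edgeview(im,'s21z',(200,90,400,340),3)"
```

```text
t 44.33 at [629.6 226.  395.7] yaw -1.338 shift m [-0.0016 -0.001  -0.1577] turn [-0.002] q6 1.67 F [-0.4 -0.2  0.8] w 87.3
t 44.33 at [629.6 226.  395.7] yaw -1.338 shift m [-0.0016 -0.001  -0.1577] turn [-0.002] q6 1.67 F [-0.4 -0.2  0.8] w 87.3
[[288.25993962 203.63135032]]
```

View pics/w21.png

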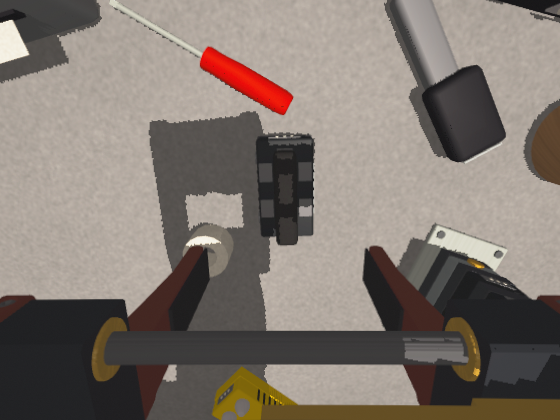

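View pics/s21z.png

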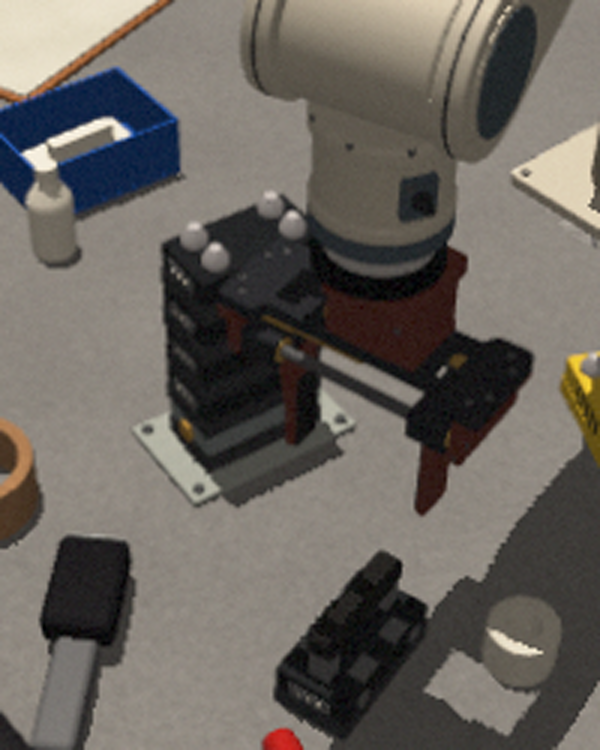

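```bash
python3 -c "
from h import *
im=viewer.get_image('wrist'); edgeview(im,'w21z',(230,120,340,260),5)"
```

```text
(no output)
```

View pics/w21z.png

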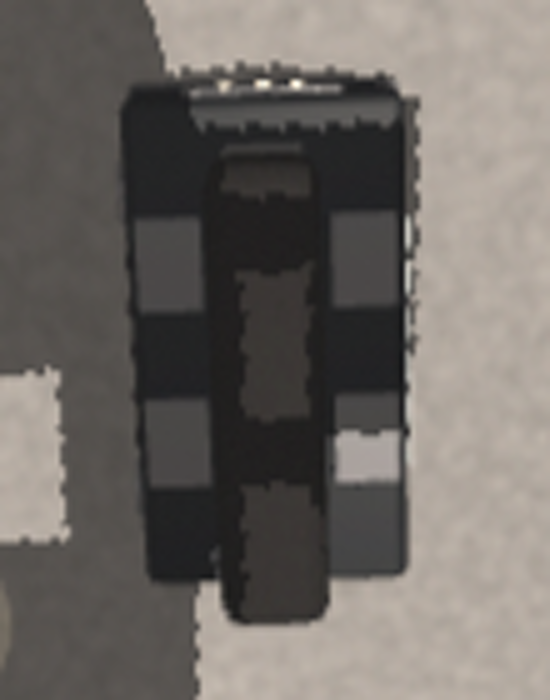

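```bash
python3 -c "
from h import *
im=viewer.get_image('wrist')
f=lambda c:(np.array(c,float)+.5)/5-.5+[230,120]
p,y,R=tool()
for n,c,z in [('bar',[(210,156),(315,153),(328,620),(225,622)],85),('blk',[(122,90),(402,90),(408,577),(148,580)],40)]:
    P=unproj(im,f(c),z); d=P[0]+P[1]-P[2]-P[3]; print(n,P.mean(0).round(1),np.arctan2(d[1],d[0]).round(3),np.linalg.norm(d)/2,np.linalg.norm(P[0]-P[1]),((P.mean(0)-p)@R).round(1))
plan(629.6,224.5,238,.231)"
```

```text
bar [631.8 227.9  85. ] 0.257 92.28531045762654 19.13871761778018 [313.2  -3.1  -2.4]
blk [631.1 227.9  40. ] 0.26 109.21678246701916 58.14767938055638 [358.2  -3.3  -1.7]
t 44.48 at [630.  224.3 398.2] yaw -1.341 shift m [-0.0004  0.0002 -0.1602] turn [0.001] q6 1.67 F [-0.3  0.3 -0.1] w 88.0
```

Emit:
{"method": "apply_moves", "body": {
  "commands": [
    [[0.0013,0.002,-0.05,0.02],[0.0013,0.002,-0.1,0.02],[0.0013,0.002,-0.14,0.02],[0.0013,0.002,-0.16,0.02],[0.0013,0.002,-0.16,0.02],[0.0013,0.002,-0.16,0.02]]
  ],
  "gripper": 0.05
}}

```text
t: 45.22
ee_pos: [632.2, 227.2, 239.5]
orientation: [2.091, 0.263, -2.085]
ft_force: [-0.3, 0.3, -0.1]
width: 50.2
```

Emit:
{"method": "apply_moves", "body": {
  "commands": [
    [[0,0,0,0],[0,0,0,0],[0,0,0,0],[0,0,0,0],[0,0,0,0],[0,0,0,0]]
  ],
  "gripper": 0.0
}}

```text
t: 45.98
ee_pos: [631.4, 227.4, 237.9]
orientation: [2.089, 0.263, -2.088]
ft_force: [-1.0, 1.8, 6.2]
width: 21.7
```

Emit:
{"method": "apply_moves", "body": {
  "commands": [
    [[0,0,0.01,0],[0,0,0.03,0],[0,0,0.07,0],[0,0,0.12,0],[0,0,0.17,0],[0,0,0.22,0],[0,0,0.245,0],[0,0,0.245,0]]
  ]
}}

```text
t: 46.98
ee_pos: [631.3, 227.2, 485.9]
orientation: [2.094, 0.264, -2.083]
ft_force: [-0.7, -0.6, -4.3]
width: 22.0
```

```bash
python3 -c "
from h import *
im=shot('wrist','w22'); plan(537.3,-6.5,483,-.105);plan(537.3,-6.5,483,-.105)
"
```

```text
t 47.02 at [631.  227.1 483.4] yaw -1.32 shift m [-0.0937 -0.2336 -0.0004] turn [-0.356] q6 1.65 F [-1.  -0.2 -4.3] w 22.0
t 47.02 at [631.  227.1 483.4] yaw -1.32 shift m [-0.0937 -0.2336 -0.0004] turn [-0.356] q6 1.65 F [-1.  -0.2 -4.3] w 22.0
```

View pics/w22.png

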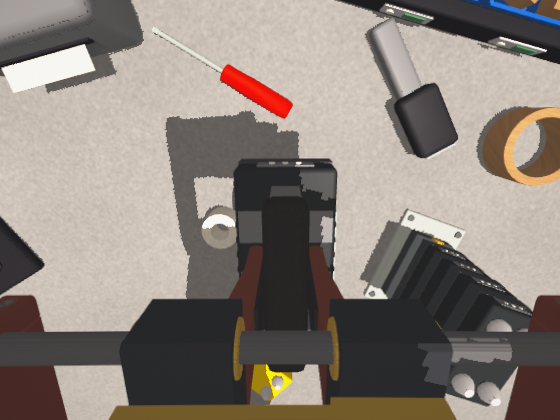

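```bash
python3 -c "
from h import *
im=viewer.get_image('wrist'); p,y,R=tool(); edgeview(im,'w22z',(215,140,355,270),5)
for v in (167,170): print(((unproj(im,[(235,v),(336.5,v)],p[2]-238+40)-p)@R).round(1))"
```

```text
[[197.9 -29.5 -54. ]
 [197.9  28.1 -54. ]]
[[197.9 -29.6 -52.3]
 [197.9  28.2 -52.3]]
```

View pics/w22z.png

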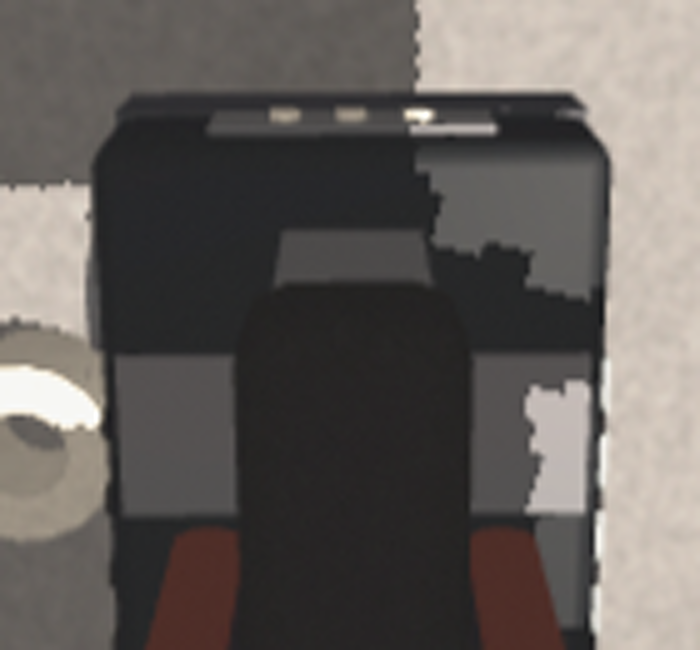

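```bash
python3 -c "
from h import *
im=viewer.get_image('wrist'); p,y,R=tool()
print('bar',((unproj(im,[(262.5,198),(308.5,198)],p[2]-238+85)-p)@R).round(1))
a=cv2.imread('pics/w13.png'); cv2.imwrite('pics/w13z.png',cv2.resize(a[150:270,205:365],None,fx=5,fy=5,interpolation=cv2.INTER_CUBIC))
for v in (180,183,186): print(v,((unproj(im,[(220,v),(353,v)],p[2]-191.5+40)-p)@R).round(1))"
```

```text
bar [[152.9 -10.8 -47.9]
 [152.9   9.2 -47.9]]
180 [[151.3 -28.5 -56.2]
 [151.3  27.7 -56.2]]
183 [[151.3 -28.5 -54.9]
 [151.4  27.8 -54.9]]
186 [[151.3 -28.6 -53.6]
 [151.4  27.9 -53.6]]
```

View pics/w13z.png

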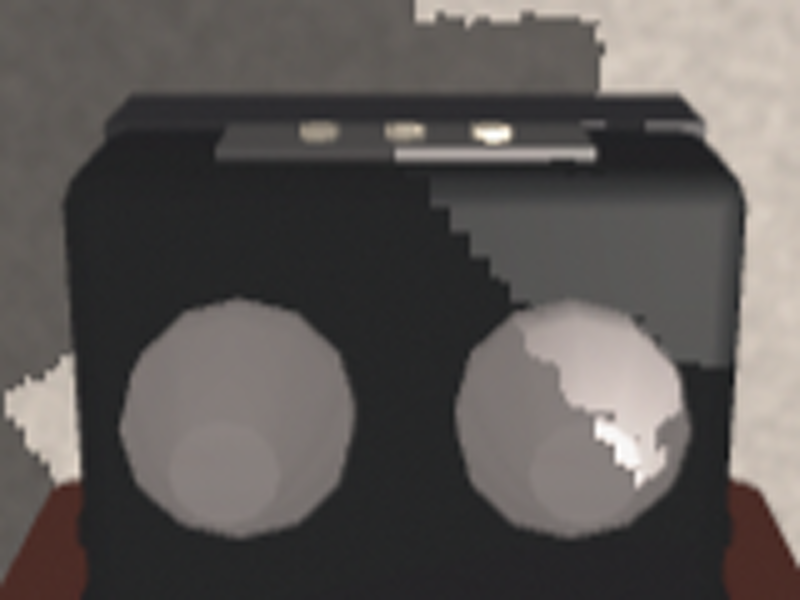

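Emit:
{"method": "apply_moves", "body": {
  "commands": [
    [[-0.02,-0.05,0,-0.08],[-0.04,-0.1,0,-0.16],[-0.06,-0.15,0,-0.24],[-0.08,-0.2,0,-0.32],[-0.09,-0.225,0,-0.356],[-0.0935,-0.2335,0,-0.356],[-0.0935,-0.2335,0,-0.356],[-0.0935,-0.2335,-0.01,-0.356]]
  ]
}}

```text
t: 48.12
ee_pos: [538.4, -5.5, 472.4]
orientation: [-2.169, 0.113, 2.166]
ft_force: [0.4, 1.0, -3.0]
width: 21.5
```

Emit:
{"method": "apply_moves", "body": {
  "commands": [
    [[0,0,-0.005,0],[0,0,-0.008,0],[0,0,-0.008,0],[0,0,-0.008,0]]
  ]
}}

```text
t: 48.62
ee_pos: [537.9, -6.1, 464.6]
orientation: [-2.168, 0.114, 2.167]
ft_force: [1.0, -0.0, -4.3]
width: 21.4
```

```bash
python3 -c "
from h import *
im=shot('scene','s23'); edgeview(im,'s23z',(200,70,360,220),4); plan(537.3,-6.5,446,-.105)"
```

```text
t 48.67 at [537.9  -6.2 464.7] yaw -1.676 shift m [-0.0006 -0.0003 -0.0187] turn [0.] q6 1.64 F [-0.1  0.2 -3.9] w 22.1
```

View pics/s23z.png

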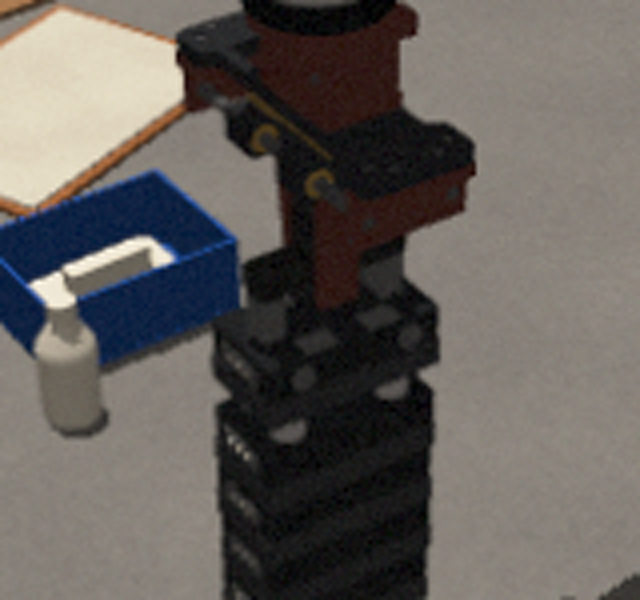

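Emit:
{"method": "apply_moves", "body": {
  "commands": [
    [[-0.0005,-0.0003,-0.004,0],[-0.0005,-0.0003,-0.008,0],[-0.0005,-0.0003,-0.012,0],[-0.0005,-0.0003,-0.015,0],[-0.0005,-0.0003,-0.017,0],[-0.0005,-0.0003,-0.018,0],[-0.0005,-0.0003,-0.018,0]]
  ]
}}

```text
t: 49.55
ee_pos: [537.9, -6.6, 449.2]
orientation: [-2.171, 0.114, 2.164]
ft_force: [-4.7, 0.5, 14.1]
width: 21.8
```

Emit:
{"method": "apply_moves", "body": {
  "commands": [
    [[0,0,-0.001,0],[0,0,-0.002,0],[0,0,-0.002,0]]
  ]
}}

```text
t: 49.92
ee_pos: [537.9, -6.6, 445.7]
orientation: [-2.171, 0.114, 2.164]
ft_force: [-1.4, 0.2, 6.5]
width: 21.5
```

Emit:
{"method": "apply_moves", "body": {
  "commands": [
    [[0,0,-0.001,0],[0,0,-0.002,0],[0,0,-0.002,0]]
  ]
}}

```text
t: 50.3
ee_pos: [538.1, -6.6, 445.7]
orientation: [-2.172, 0.114, 2.163]
ft_force: [-6.1, 0.4, 20.7]
width: 22.1
```

Emit:
{"method": "apply_moves", "body": {
  "commands": [
    [[0,0,-0.001,0],[0,0,-0.001,0]]
  ]
}}

```text
t: 50.55
ee_pos: [538.2, -6.5, 445.7]
orientation: [-2.173, 0.114, 2.161]
ft_force: [-7.8, -0.6, 27.3]
width: 22.1
```

Emit:
{"method": "apply_moves", "body": {
  "commands": [
    [[0,0,0.003,0],[0,0,0.003,0],[0,0,0.003,0]]
  ],
  "gripper": 0.05
}}

```text
t: 50.92
ee_pos: [537.2, -6.5, 443.9]
orientation: [-2.166, 0.114, 2.168]
ft_force: [-0.6, -0.3, 0.3]
width: 47.8
```

Emit:
{"method": "apply_moves", "body": {
  "commands": [
    [[0,0,0.03,0],[0,0,0.06,0],[0,-0.05,0.06,0],[0.01,-0.1,0.06,0],[0.02,-0.15,0.06,0],[0.03,-0.2,0.06,0],[0.04,-0.25,0.04,0],[0.04,-0.3,0,0]]
  ]
}}

```text
t: 51.92
ee_pos: [578.1, -307.3, 445.7]
orientation: [-2.171, 0.115, 2.165]
ft_force: [0.7, -0.5, 0.2]
width: 49.5
```

```bash
python3 -c "
from h import *
im=shot('scene','s24'); edgeview(im,'s24z',(220,70,360,270),4); plan(537.3,-6.5,446,-.105)
im=shot('top','t24')
for c in ['top','scene']: print([(np.round(d['position']),round(d['conf'],2)) for d in models.place_of(c,'isolator_grip')],[(np.round(d['position']),round(d['conf'],2)) for d in models.place_of(c,'head_mid')])"
```

```text
t 51.98 at [ 576.1 -311.3  438.4] yaw -1.678 shift m [-0.0388  0.3048  0.0076] turn [0.003] q6 1.17 F [-1.4 -1.7 -3.5] w 50.0
[(array([ 607., -395.,   82.]), 0.59)] [(array([534.,  -7., 250.]), 0.84)]
[(array([ 616., -395.,   80.]), 0.55)] [(array([535.,  -7., 253.]), 0.86)]
```

View pics/s24z.png

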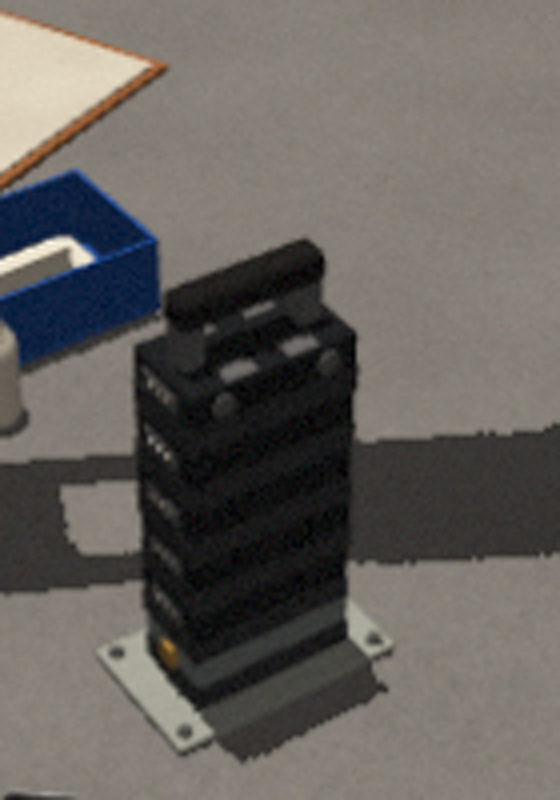

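View pics/t24.png

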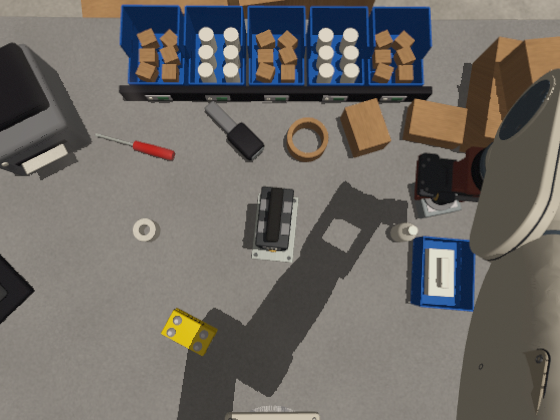

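The pack is together with no gaps visible in the scene view. Next I look at the isolator.

Emit:
{"method": "apply_moves", "body": {
  "commands": [
    [[0.01,-0.03,-0.04,0.1],[0.02,-0.06,-0.075,0.1],[0.028,-0.087,-0.075,0.1],[0.028,-0.087,-0.075,0.1],[0.028,-0.087,-0.075,0.1]]
  ]
}}

```text
t: 52.85
ee_pos: [605.7, -391.0, 371.7]
orientation: [-2.221, 0.005, 2.218]
ft_force: [-0.5, 0.0, 0.7]
width: 49.8
```

```bash
python3 -c "
from h import *
im=shot('wrist','w25');edgeview(im,'w25z',(215,110,375,270),5); plan(611,-395.5,241,0)
print(proj(im,[[611,-395.5,85]]))"
```

```text
t 52.9 at [ 605.6 -390.9  371.7] yaw -1.575 shift m [ 0.0054 -0.0046 -0.1307] turn [0.004] q6 0.98 F [0.1 0.2 0.1] w 50.0
[[291.85898899 204.53316253]]
```

View pics/w25.png

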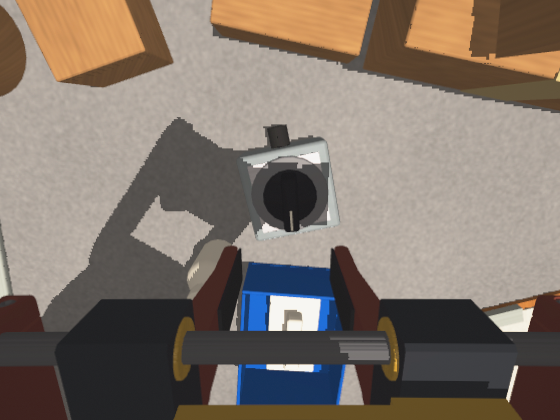

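View pics/w25z.png

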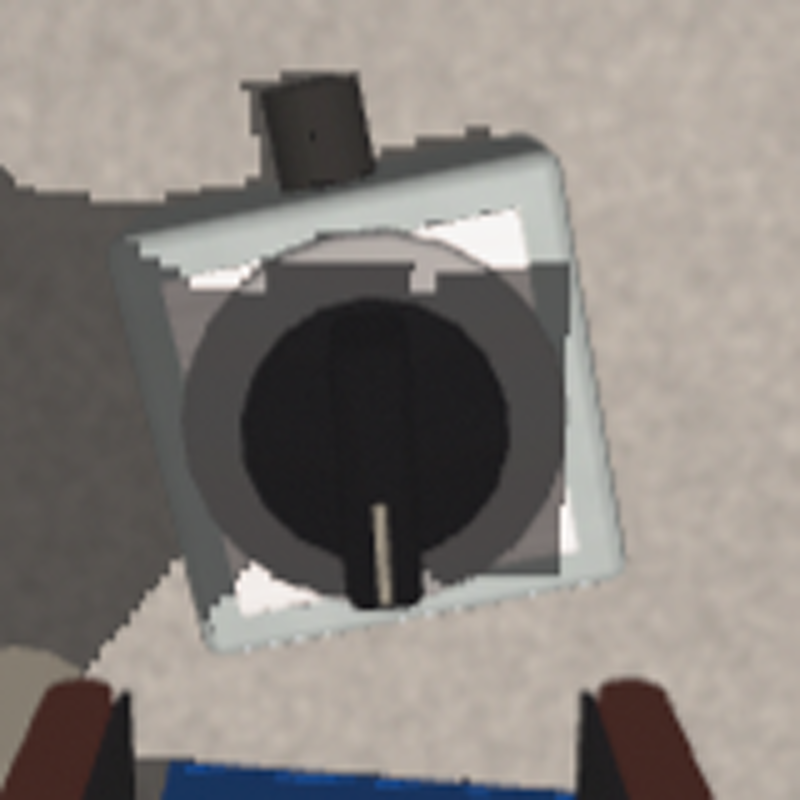

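```bash
python3 -c "
from h import *
im=viewer.get_image('wrist')
a=cv2.cvtColor(np.asarray(im['color']),cv2.COLOR_RGB2BGR)[160:240,250:335].astype(float)
a=np.clip((a/255)**.5*2.2*255*0.9-40,0,255).astype(np.uint8); cv2.imwrite('pics/w25e.png',cv2.resize(a,None,fx=7,fy=7,interpolation=cv2.INTER_CUBIC))"
```

```text
(no output)
```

View pics/w25e.png

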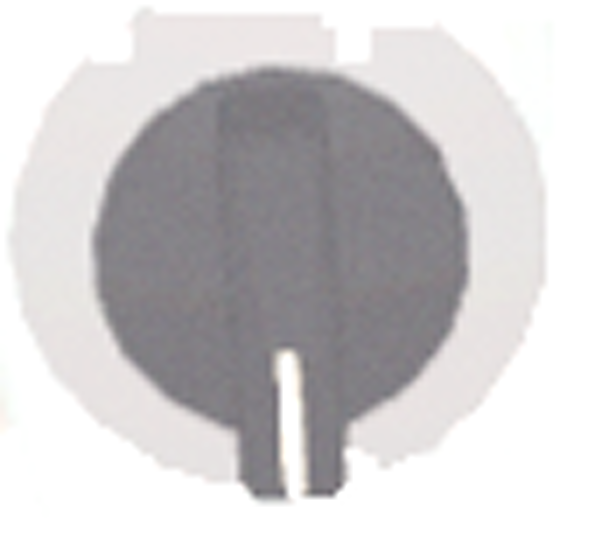

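```bash
python3 -c "
from h import *
im=viewer.get_image('wrist')
for z in (46,54,60,70,80,86): print(z,proj(im,[[611,-395.5,z]]).round(1))
P=unproj(im,[(289,179.3),(291.9,230.3)],86);print(P,np.linalg.norm(P[0]-P[1]))
P=unproj(im,[(289,179.3),(291.9,230.3)],78);print(P,np.linalg.norm(P[0]-P[1]))
print(im['cy'])"
```

```text
46 [[291.2 193.2]]
54 [[291.3 195.2]]
60 [[291.4 196.9]]
70 [[291.6 199.7]]
80 [[291.8 202.7]]
86 [[291.9 204.6]]
[[ 633.47636958 -392.97464508   86.        ]
 [ 587.07904089 -395.52558903   86.        ]] 46.467401738811176
[[ 631.78306751 -393.05053555   78.        ]
 [ 583.98524423 -395.67847926   78.        ]] 47.87001147551899
209.87090744037422
```

The handle's bar top is centred at about (290,205) in the full picture, with its yaw near 0.055 and its top at about 86 mm. I'm flipping the gripper half a turn so joint 6 keeps range for the clockwise turn.

Emit:
{"method": "apply_moves", "body": {
  "commands": [
    [[0,0,0,0.17],[0,0,0,0.34],[0,0,0,0.51],[0,0,0,0.68],[0,0,0,0.85],[0,0,0,1.02],[0,0,0,1.19],[0,0,0,1.36]]
  ]
}}

```text
t: 54.0
ee_pos: [605.3, -391.5, 371.1]
orientation: [1.362, 1.102, -1.362]
ft_force: [0.6, 0.2, 0.2]
width: 50.2
```

Emit:
{"method": "apply_moves", "body": {
  "commands": [
    [[0,0,0,0.17],[0,0,0,0.34],[0,0,0,0.51],[0,0,0,0.68],[0,0,0,0.85],[0,0,0,1.02],[0,0,0,1.19],[0,0,0,1.36]]
  ]
}}

```text
t: 55.0
ee_pos: [605.4, -391.5, 371.1]
orientation: [0.33, 1.545, -0.33]
ft_force: [0.2, 0.2, -0.5]
width: 49.8
```

Emit:
{"method": "apply_moves", "body": {
  "commands": [
    [[0,0,0,0.17],[0,0,0,0.34],[0.0047,-0.0044,-0.03,0.48],[0.0047,-0.0044,-0.06,0.48],[0.0047,-0.0044,-0.06,0.48],[0.0047,-0.0044,-0.06,0.48]]
  ]
}}

```text
t: 55.75
ee_pos: [610.4, -396.6, 311.8]
orientation: [-0.043, 1.569, 0.041]
ft_force: [0.5, -0.2, 0.4]
width: 49.7
```

```bash
python3 -c "
from h import *
plan(610.3,-395.3,244,.055); im=shot('wrist','w26'); print(proj(im,[[610.3,-395.3,86]]))
plan(610.3,-395.3,244,.055)"
```

```text
t 55.75 at [ 610.4 -396.6  311.8] yaw 1.624 shift m [-0.0001  0.0013 -0.0678] turn [0.002] q6 -2.22 F [ 0.5 -0.2  0.4] w 49.7
[[286.41116869 233.35926263]]
t 55.8 at [ 610.5 -396.8  312.3] yaw 1.624 shift m [-0.0002  0.0015 -0.0683] turn [0.002] q6 -2.22 F [0.6 0.7 0.5] w 49.5
```

View pics/w26.png

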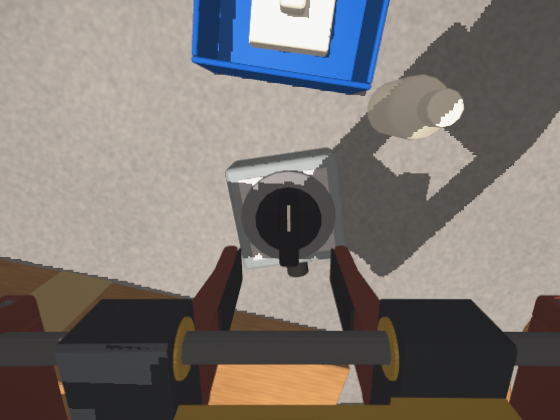

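```bash
python3 -c "
from h import *
im=viewer.get_image('wrist');p,y,R=tool()
print(((unproj(im,[(289,205),(289,230),(289,263)],86)-p)@R).round(1))
a=cv2.cvtColor(np.asarray(im['color']),cv2.COLOR_RGB2BGR)[180:280,235:345].astype(float)
a=np.clip((a/255)**.5*2.2*255*0.9-40,0,255).astype(np.uint8); cv2.imwrite('pics/w26e.png',cv2.resize(a,None,fx=6,fy=6,interpolation=cv2.INTER_CUBIC))"
```

```text
[[226.3   3.3 -20.8]
 [226.4   3.4  -2.7]
 [226.4   3.5  22.7]]
```

View pics/w26e.png

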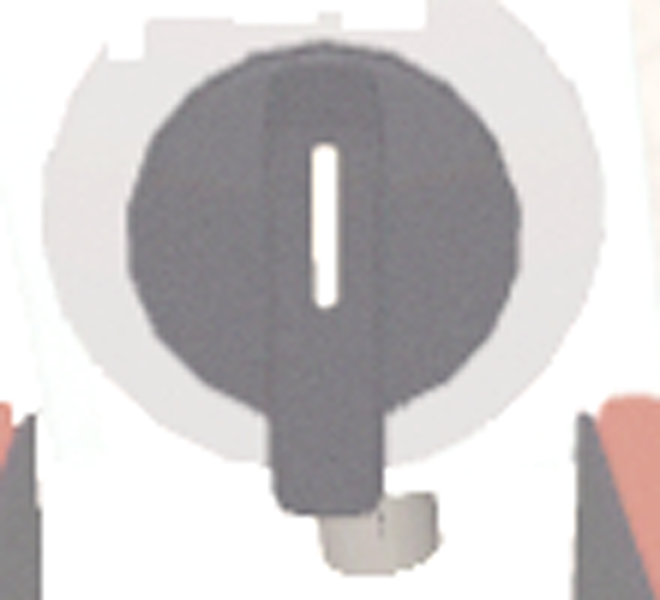

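```bash
python3 -c "
from h import *
im=viewer.get_image('wrist');p,y,R=tool()
print(((unproj(im,[(241.2,250),(331,250)],p[2]-182)-p)@R).round(1)); print(((unproj(im,[(241.2,250),(331,250)],p[2]-175)-p)@R).round(1));print(p)"
```

```text
[[182.  -23.8  -7.8]
 [181.9  26.1  -7.8]]
[[175.  -22.7 -11. ]
 [174.9  25.  -11.1]]
[ 610.45780357 -396.86700935  312.27249799]
```

Emit:
{"method": "apply_moves", "body": {
  "commands": [
    [[0,0.0026,-0.02,0],[0,0.0026,-0.04,0],[0,0.0026,-0.05,0],[0,0.0026,-0.05,0],[0,0.0026,-0.05,0]]
  ]
}}

```text
t: 56.52
ee_pos: [610.2, -394.3, 260.6]
orientation: [-0.042, 1.57, 0.042]
ft_force: [-1.4, -0.2, 0.1]
width: 50.2
```

```bash
python3 -c "
from h import *
plan(610.3,-393.8,244,.055); im=shot('wrist','w27')
a=cv2.cvtColor(np.asarray(im['color']),cv2.COLOR_RGB2BGR)[190:330,205:365].astype(float)
a=np.clip((a/255)**.5*2.2*255*0.9-40,0,255).astype(np.uint8); cv2.imwrite('pics/w27e.png',cv2.resize(a,None,fx=5,fy=4,interpolation=cv2.INTER_CUBIC))"
```

```text
t 56.52 at [ 610.2 -394.3  260.6] yaw 1.624 shift m [ 0.0001  0.0005 -0.0166] turn [0.002] q6 -2.21 F [-1.4 -0.2  0.1] w 50.2
```

View pics/w27e.png

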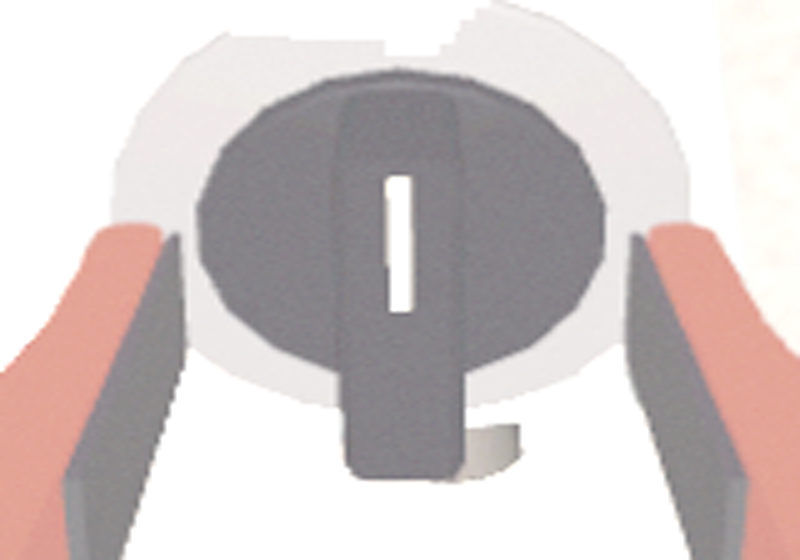

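Emit:
{"method": "apply_moves", "body": {
  "commands": [
    [[0,-0.0003,-0.008,0],[0,-0.0003,-0.014,0],[0,-0.0003,-0.016,0],[0,-0.0003,-0.016,0]]
  ]
}}

```text
t: 57.08
ee_pos: [610.0, -394.4, 244.1]
orientation: [-0.042, 1.571, 0.042]
ft_force: [0.0, -0.1, -0.2]
width: 49.7
```

Emit:
{"method": "apply_moves", "body": {
  "commands": [
    [[0,0,0,0],[0,0,0,0],[0,0,0,0],[0,0,0,0],[0,0,0,0]]
  ],
  "gripper": 0.0
}}

```text
t: 57.7
ee_pos: [610.1, -394.7, 244.6]
orientation: [-0.042, 1.57, 0.041]
ft_force: [-0.8, -1.9, -0.2]
width: 13.8
```

Emit:
{"method": "apply_moves", "body": {
  "commands": [
    [[0,0,0,-0.08],[0,0,0,-0.2],[0,0,0,-0.32],[0,0,0,-0.4],[0,0,0,-0.4]]
  ]
}}

```text
t: 58.32
ee_pos: [610.0, -394.8, 244.6]
orientation: [0.271, 1.553, -0.272]
ft_force: [-0.1, -3.3, -0.6]
width: 13.9
```

```bash
python3 -c "
from h import *
plan(610.3,-393.8,244,.055); print(np.round(readout.get_obs()['moment'],2))"
```

```text
t 58.33 at [ 610.  -394.8  244.6] yaw 1.225 shift m [ 0.0003  0.001  -0.0006] turn [0.401] q6 -1.81 F [-0.1 -3.3 -0.6] w 13.9
[-0.52 -0.12 -0.07]
```

The handle is gripped at 13.8 mm and turns freely. I'm continuing the turn.

Emit:
{"method": "apply_moves", "body": {
  "commands": [
    [[0,0,0,-0.12],[0,0,0,-0.26],[0,0,0,-0.4],[0,0,0,-0.54],[0,0,0,-0.68],[0,0,0,-0.82],[0,0,0,-0.94],[0,0,0,-0.94]]
  ]
}}

```text
t: 59.32
ee_pos: [610.0, -394.9, 244.6]
orientation: [0.995, 1.33, -0.996]
ft_force: [-0.5, -4.6, -0.5]
width: 13.8
```

Emit:
{"method": "apply_moves", "body": {
  "commands": [
    [[0,0,0,-0.04],[0,0,0,-0.07],[0,0,0,-0.1],[0,0,0,-0.1]]
  ]
}}

```text
t: 59.82
ee_pos: [610.0, -394.9, 244.6]
orientation: [1.069, 1.291, -1.071]
ft_force: [-1.1, -5.2, -0.0]
width: 13.8
```

```bash
python3 -c "
from h import *
plan(610.3,-393.8,244,.055); print(np.round(readout.get_obs()['moment'],2)); shot('wrist','w28')"
```

```text
t 59.83 at [ 610.  -394.9  244.6] yaw 0.187 shift m [ 0.0003  0.0011 -0.0006] turn [1.438] q6 -0.78 F [-1.1 -5.2 -0. ] w 13.8
[-0.97  0.05  0.4 ]
```

View pics/w28.png

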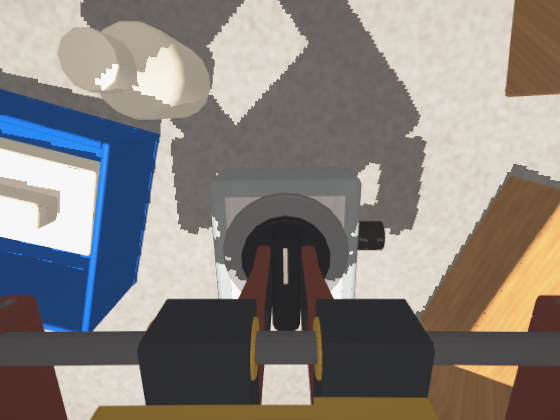

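Emit:
{"method": "apply_moves", "body": {
  "commands": [
    [[0,0,0,-0.02],[0,0,0,-0.04],[0,0,0,-0.04]]
  ]
}}

```text
t: 60.25
ee_pos: [610.0, -394.8, 244.6]
orientation: [1.098, 1.275, -1.1]
ft_force: [-1.3, -4.9, -0.1]
width: 13.7
```

```bash
python3 -c "
from h import *
plan(610.3,-393.8,244,.055); print(np.round(readout.get_obs()['moment'],2))"
```

```text
t 60.25 at [ 610.  -394.8  244.6] yaw 0.149 shift m [ 0.0003  0.001  -0.0006] turn [1.477] q6 -0.74 F [-1.3 -4.9 -0.1] w 13.7
[-0.95  0.12  0.79]
```

Emit:
{"method": "apply_moves", "body": {
  "commands": [
    [[0,0,0,-0.02],[0,0,0,-0.04],[0,0,0,-0.04]]
  ]
}}

```text
t: 60.62
ee_pos: [610.0, -394.6, 244.6]
orientation: [1.13, 1.257, -1.131]
ft_force: [-2.3, -3.8, 1.8]
width: 14.9
```

```bash
python3 -c "
from h import *
plan(610.3,-393.8,244,.055); print(np.round(readout.get_obs()['moment'],2));im=shot('wrist','w29');edgeview(im,'w29z',(195,160,385,340),4)"
```

```text
t 60.62 at [ 610.  -394.6  244.6] yaw 0.106 shift m [ 0.0003  0.0008 -0.0006] turn [1.52] q6 -0.7 F [-2.3 -3.8  1.8] w 14.9
[-0.82  0.24  0.79]
```

View pics/w29z.png

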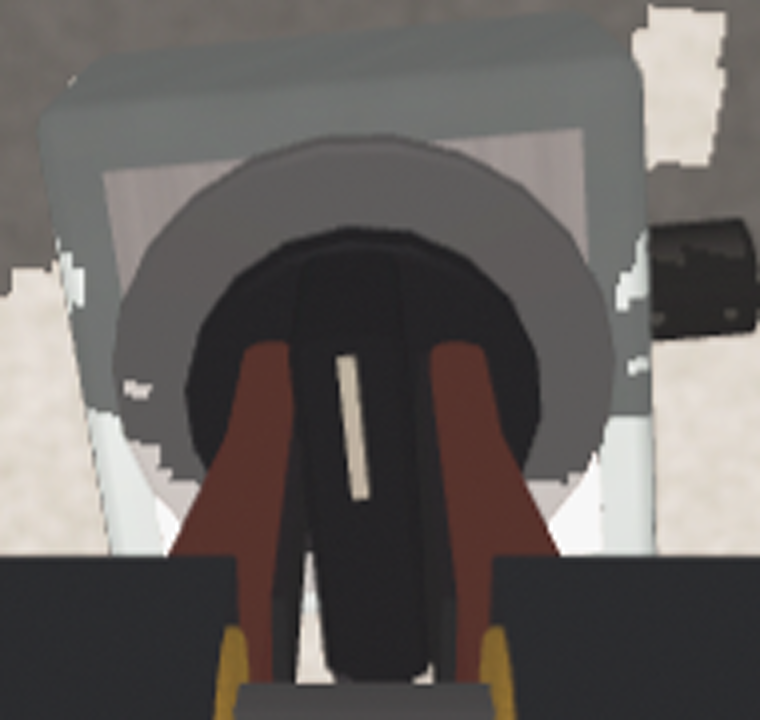

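The jaws have rotated past the handle: the opening grew to 14.9 mm and the moment levelled at 0.79 N m, so the isolator is on its stop. I'm easing back and releasing.

Emit:
{"method": "apply_moves", "body": {
  "commands": [
    [[0,0,0,0.02],[0,0,0,0.03],[0,0,0,0.03]]
  ]
}}

```text
t: 61.05
ee_pos: [609.9, -394.6, 244.6]
orientation: [1.109, 1.27, -1.109]
ft_force: [-3.7, -4.9, 2.1]
width: 15.1
```

Emit:
{"method": "apply_moves", "body": {
  "commands": [
    [[0,0,0,0],[0,0,0,0],[0,0,0,0],[0,0,0,0]]
  ],
  "gripper": 0.05
}}

```text
t: 61.55
ee_pos: [610.1, -394.2, 244.3]
orientation: [1.11, 1.27, -1.11]
ft_force: [-0.4, 0.7, -0.6]
width: 48.6
```

Emit:
{"method": "apply_moves", "body": {
  "commands": [
    [[0,0,0.03,0],[0,0,0.07,0],[0,0,0.12,0],[0,0,0.12,0],[0,0,0.12,0]]
  ]
}}

```text
t: 62.18
ee_pos: [609.7, -394.2, 364.0]
orientation: [1.11, 1.27, -1.11]
ft_force: [-0.4, 0.5, -0.3]
width: 50.0
```

```bash
python3 -c "
from h import *
plan(610.3,-393.8,244,.055); im=shot('wrist','w30');edgeview(im,'w30z',(195,110,395,290),4);shot('scene','s30')"
```

```text
t 62.17 at [ 609.7 -394.2  364. ] yaw 0.134 shift m [ 0.0006  0.0004 -0.12  ] turn [1.492] q6 -0.72 F [-0.4  0.5 -0.3] w 50.0
```

View pics/w30z.png

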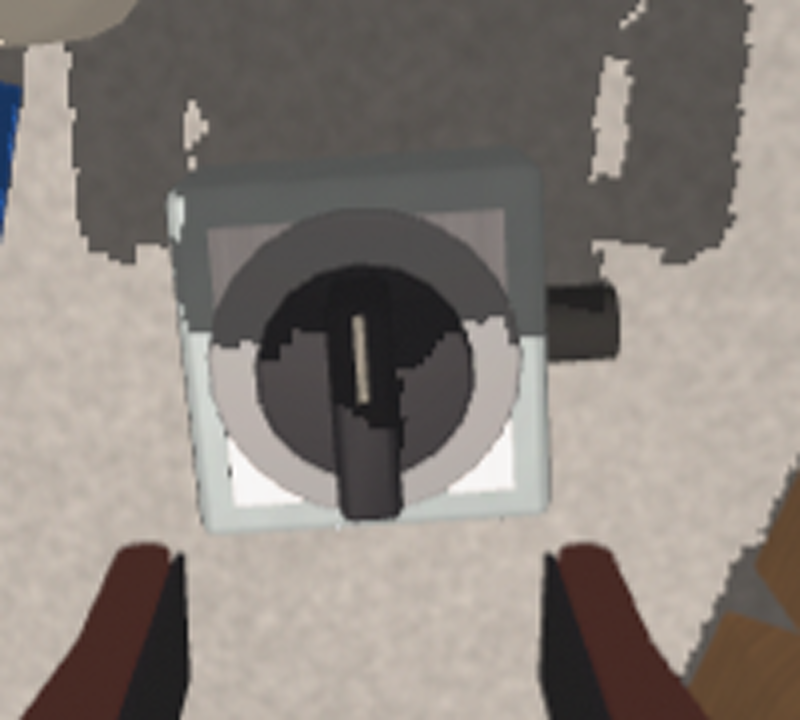

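View pics/s30.png

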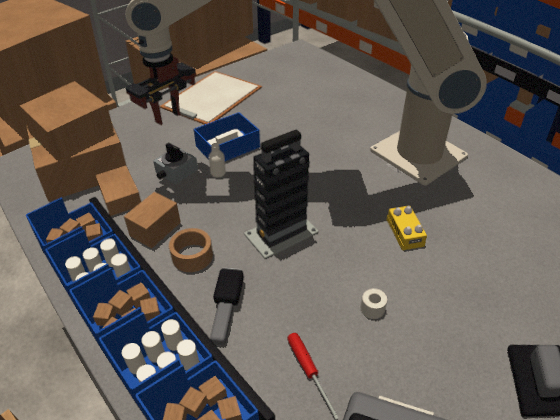

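The handle now lines up with the box edges within about 0.02 rad, a quarter turn from where it began. The gripper is clear. One last look at the pack, then I hand in.

```bash
python3 -c "
from h import *
im=shot('scene','s31'); edgeview(im,'s31z',(230,115,330,265),5)
for c in ['top','scene']:
  for l in ['head_mid','cap_mid','spray','label_roll','tape_roll','carton','screwdriver','scanner']:
    print(l,c,[(np.round(d['position']).tolist(),round(d['conf'],2)) for d in models.place_of(c,l)[:1]])"
```

```text
head_mid top [([534.0, -7.0, 250.0], 0.84)]
cap_mid top [([428.0, -401.0, 29.0], 0.84)]
spray top [([526.0, -308.0, 0.0], 0.97)]
label_roll top [([531.0, 298.0, -0.0], 0.58)]
tape_roll top [([750.0, -81.0, 1.0], 0.93)]
carton top [([777.0, -223.0, 0.0], 0.67)]
screwdriver top [([738.0, 341.0, -1.0], 0.57)]
scanner top [([775.0, 85.0, -4.0], 0.56)]
head_mid scene [([537.0, -8.0, 252.0], 0.76)]
cap_mid scene [([431.0, -403.0, 30.0], 0.59)]
spray scene [([524.0, -313.0, 2.0], 0.86)]
label_roll scene [([527.0, 301.0, -0.0], 0.86)]
tape_roll scene [([749.0, -83.0, -1.0], 0.64)]
carton scene [([779.0, -225.0, 0.0], 0.82)]
screwdriver scene [([740.0, 341.0, 0.0], 0.58)]
scanner scene [([769.0, 92.0, 4.0], 0.65)]
```

View pics/s31z.png

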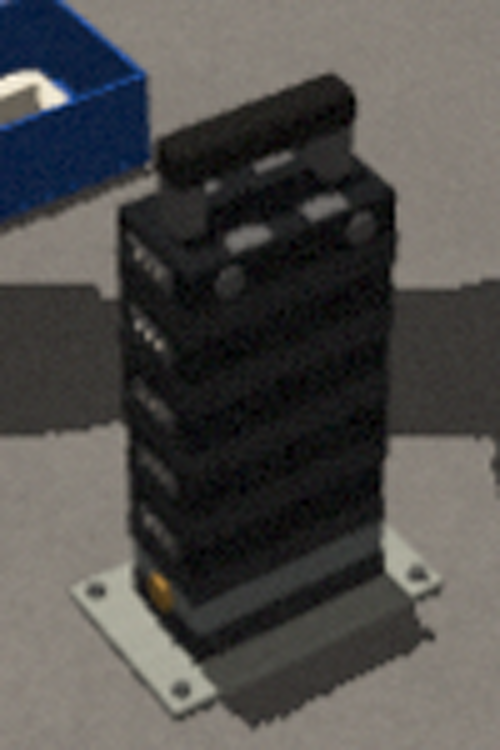

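```bash
python3 -c "
from h import *
print(workorder.close_job())"
```

```text
the job is handed in; nothing more can be done
None
```

The battery pack is assembled on the plate and the isolator is turned to its stop. I handed the job in at about 63 s of the 210 s allowed, with the gripper clear of everything.

- **Cap and base:** the dust cap lies in the blue bin. The base is down over both pegs, at TCP z 197.5 mm against 197 expected.
- **Modules and head:** all four modules and then the head were pressed until the contact went stiff, at 27–39 N. Every stopping height was within about 0.5 mm of the one worked out. The networks put the head at z 250–252 mm against 250.5 for fully home, and the last picture shows no gaps.
- **Isolator:** I turned it clockwise until the moment levelled off at about 0.8 N m and the jaws began to twist over the handle. The handle then lined up with the box edges to about 0.02 rad. Its exact angle was not measured.
- **Other things on the bench:** the networks' last positions for the bystanders are within their error of the first ones, and I never touched the yellow look-alike. I noticed no part being knocked aside.
- **Disagreements:** the cameras differed by 2–3 mm, and the two isolator views by about 3 mm. I settled that from a close view between the fingers before gripping. There was also a brief 42 N reading at the wrist while lowering the cap; it was gone at the next reading. I did not establish its cause, so a hard touch on the bin floor is possible.

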